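# Weigh out the wrong button box in the pressing room

### The job

Exactly one of the closed button boxes standing on the pressing table is much too heavy: lift them to judge their weights. Stand the heavy one upright on the table against the near edge of the red board, let go of it, and then push it over that edge so that it tips and lies on its side on the red board; stand every other box upright in the wooden tray. Only when every box is in its place, swing the yellow lever fully over, away from the robot, to call for a recount, and leave the iron, the wooden pressing block and the tape measure where they are.

Things in the scene. Friction and masses are not known exactly. Their poses are not given: they have to be found in the camera images.
- box_a: closed button box, rigid, 60 x 60 mm in plan, 96 mm tall: slippery brown card, white lid band, blue button on the lid, white label on each side, red underside. All look the same; a correct one weighs 0.21 to 0.29 kg, the heavy one 0.55 to 0.75 kg. Origin at the centre of the box, 48 mm above its underside; x, y out through its sides, z up through the lid. Starts upright; may be absent
- box_b: closed button box, rigid, 60 x 60 mm in plan, 96 mm tall: slippery brown card, white lid band, blue button on the lid, white label on each side, red underside. All look the same; a correct one weighs 0.21 to 0.29 kg, the heavy one 0.55 to 0.75 kg. Origin at the centre of the box, 48 mm above its underside; x, y out through its sides, z up through the lid. Starts upright; may be absent
- box_c: closed button box, rigid, 60 x 60 mm in plan, 96 mm tall: slippery brown card, white lid band, blue button on the lid, white label on each side, red underside. All look the same; a correct one weighs 0.21 to 0.29 kg, the heavy one 0.55 to 0.75 kg. Origin at the centre of the box, 48 mm above its underside; x, y out through its sides, z up through the lid. Starts upright; may be absent
- box_d: closed button box, rigid, 60 x 60 mm in plan, 96 mm tall: slippery brown card, white lid band, blue button on the lid, white label on each side, red underside. All look the same; a correct one weighs 0.21 to 0.29 kg, the heavy one 0.55 to 0.75 kg. Origin at the centre of the box, 48 mm above its underside; x, y out through its sides, z up through the lid. Starts upright; may be absent
- box_e: closed button box, rigid, 60 x 60 mm in plan, 96 mm tall: slippery brown card, white lid band, blue button on the lid, white label on each side, red underside. All look the same; a correct one weighs 0.21 to 0.29 kg, the heavy one 0.55 to 0.75 kg. Origin at the centre of the box, 48 mm above its underside; x, y out through its sides, z up through the lid. Starts upright; may be absent
- box_f: closed button box, rigid, 60 x 60 mm in plan, 96 mm tall: slippery brown card, white lid band, blue button on the lid, white label on each side, red underside. All look the same; a correct one weighs 0.21 to 0.29 kg, the heavy one 0.55 to 0.75 kg. Origin at the centre of the box, 48 mm above its underside; x, y out through its sides, z up through the lid. Starts upright; may be absent
- recount_board: red board, 200 (x) x 240 (y) x 15 mm high, screwed to the table. Its near edge, marked by a white line, is the long side at its own x = -100 mm, a 15 mm high step the fence: a box pushed at its upper part (70 mm up or more; lower, it jams) tips over it, falling by itself past about 45 degrees. Origin at the centre of its underside; x points away from that near edge across the board (roughly away from the robot), z up
- dispatch_tray: pale wooden tray, open on top, 216 (x) x 256 (y) x 46 mm high outside, walls and floor 6 mm thick (inner floor 6 mm above the table, inside 204 x 244 mm), screwed to the table; the same axes as the red board. Origin at the centre of its underside. It holds four boxes in two rows of two
- call_lever (a joint): yellow toggle lever on a grey block fixed to the table in front of the robot. 0 = leaning about 0.5 rad towards the robot, grows as it swings away from the robot, 1.0 rad = fully over. It turns lightly (under 2 N at the ball) and stays where it is left; the ball is 92 mm above the table at either end and 102 mm halfway
- call_lever_tip (a point): centre of the yellow ball, 26 mm across, at the lever's end, 80 mm from the hinge (moves with the lever)
- call_lever_base: grey block of the lever, 70 (x) x 50 (y) x 25 mm high, fixed; origin at the centre of its underside, the lever's hinge 22 mm above it along y. Its x axis points the way the lever swings, roughly away from the robot
- iron: steam iron, about 200 x 110 x 116 mm, bystander; origin at the underside, x to its nose
- clapper: wooden pressing block 220 x 60 x 45 mm, bystander; origin at the centre of the underside, x along it
- tape_measure: white tape measure, a disc 64 mm across and 20 mm high, bystander; origin at the centre of the underside

How it is judged (in metres and radians):
On the way, in this order (a step that is already met when the one before it is completed fails the run):
1. the heavy box stands upright on the table against the near edge of the red board (within about 30 mm of touching), let go (((x of box_a in the frame of recount_board between -0.168 and -0.12 m and y of box_a in the frame of recount_board between -0.1 and 0.1 m and angle between box_a's own z axis and vertical below 0.12 rad and height (world z) of box_a below 0.059 m and contact force between box_a and the fingers below 0.3 N and contact force between box_a and anything else above 4.4 N) or (x of box_b in the frame of recount_board between -0.168 and -0.12 m and y of box_b in the frame of recount_board between -0.1 and 0.1 m and angle between box_b's own z axis and vertical below 0.12 rad and height (world z) of box_b below 0.059 m and contact force between box_b and the fingers below 0.3 N and contact force between box_b and anything else above 4.4 N) or (x of box_c in the frame of recount_board between -0.168 and -0.12 m and y of box_c in the frame of recount_board between -0.1 and 0.1 m and angle between box_c's own z axis and vertical below 0.12 rad and height (world z) of box_c below 0.059 m and contact force between box_c and the fingers below 0.3 N and contact force between box_c and anything else above 4.4 N) or (x of box_d in the frame of recount_board between -0.168 and -0.12 m and y of box_d in the frame of recount_board between -0.1 and 0.1 m and angle between box_d's own z axis and vertical below 0.12 rad and height (world z) of box_d below 0.059 m and contact force between box_d and the fingers below 0.3 N and contact force between box_d and anything else above 4.4 N) or (x of box_e in the frame of recount_board between -0.168 and -0.12 m and y of box_e in the frame of recount_board between -0.1 and 0.1 m and angle between box_e's own z axis and vertical below 0.12 rad and height (world z) of box_e below 0.059 m and contact force between box_e and the fingers below 0.3 N and contact force between box_e and anything else above 4.4 N) or (x of box_f in the frame of recount_board between -0.168 and -0.12 m and y of box_f in the frame of recount_board between -0.1 and 0.1 m and angle between box_f's own z axis and vertical below 0.12 rad and height (world z) of box_f below 0.059 m and contact force between box_f and the fingers below 0.3 N and contact force between box_f and anything else above 4.4 N))), for 0.2 s.
2. the heavy box is tipping over that edge (((angle between box_a's own z axis and vertical between 0.35 and 1.2 rad and x of box_a in the frame of recount_board between -0.15 and -0.04 m and y of box_a in the frame of recount_board between -0.11 and 0.11 m and height (world z) of box_a below 0.09 m) or (angle between box_b's own z axis and vertical between 0.35 and 1.2 rad and x of box_b in the frame of recount_board between -0.15 and -0.04 m and y of box_b in the frame of recount_board between -0.11 and 0.11 m and height (world z) of box_b below 0.09 m) or (angle between box_c's own z axis and vertical between 0.35 and 1.2 rad and x of box_c in the frame of recount_board between -0.15 and -0.04 m and y of box_c in the frame of recount_board between -0.11 and 0.11 m and height (world z) of box_c below 0.09 m) or (angle between box_d's own z axis and vertical between 0.35 and 1.2 rad and x of box_d in the frame of recount_board between -0.15 and -0.04 m and y of box_d in the frame of recount_board between -0.11 and 0.11 m and height (world z) of box_d below 0.09 m) or (angle between box_e's own z axis and vertical between 0.35 and 1.2 rad and x of box_e in the frame of recount_board between -0.15 and -0.04 m and y of box_e in the frame of recount_board between -0.11 and 0.11 m and height (world z) of box_e below 0.09 m) or (angle between box_f's own z axis and vertical between 0.35 and 1.2 rad and x of box_f in the frame of recount_board between -0.15 and -0.04 m and y of box_f in the frame of recount_board between -0.11 and 0.11 m and height (world z) of box_f below 0.09 m))).
3. every box is in its place and let go, the lever not yet swung (((angle between box_a's own z axis and vertical below 0.1 rad and x of box_a in the frame of dispatch_tray between -0.085 and 0.085 m and y of box_a in the frame of dispatch_tray between -0.105 and 0.105 m and z of box_a in the frame of dispatch_tray between 0.046 and 0.062 m and contact force between box_a and dispatch_tray below 3.6 N) or (angle between box_a's own z axis and vertical between 1.45 and 1.69 rad and x of box_a in the frame of recount_board between -0.097 and 0.085 m and y of box_a in the frame of recount_board between -0.105 and 0.105 m and z of box_a in the frame of recount_board between 0.038 and 0.052 m and contact force between box_a and recount_board above 4.4 N)) and linear speed of each of box_a, box_b, box_c, box_d, box_e, box_f below 0.02 m/s and contact force between each of box_a, box_b, box_c, box_d, box_e, box_f and the fingers below 0.3 N and ((angle between box_b's own z axis and vertical below 0.1 rad and x of box_b in the frame of dispatch_tray between -0.085 and 0.085 m and y of box_b in the frame of dispatch_tray between -0.105 and 0.105 m and z of box_b in the frame of dispatch_tray between 0.046 and 0.062 m and contact force between box_b and dispatch_tray below 3.6 N) or (angle between box_b's own z axis and vertical between 1.45 and 1.69 rad and x of box_b in the frame of recount_board between -0.097 and 0.085 m and y of box_b in the frame of recount_board between -0.105 and 0.105 m and z of box_b in the frame of recount_board between 0.038 and 0.052 m and contact force between box_b and recount_board above 4.4 N)) and ((angle between box_c's own z axis and vertical below 0.1 rad and x of box_c in the frame of dispatch_tray between -0.085 and 0.085 m and y of box_c in the frame of dispatch_tray between -0.105 and 0.105 m and z of box_c in the frame of dispatch_tray between 0.046 and 0.062 m and contact force between box_c and dispatch_tray below 3.6 N) or (angle between box_c's own z axis and vertical between 1.45 and 1.69 rad and x of box_c in the frame of recount_board between -0.097 and 0.085 m and y of box_c in the frame of recount_board between -0.105 and 0.105 m and z of box_c in the frame of recount_board between 0.038 and 0.052 m and contact force between box_c and recount_board above 4.4 N)) and ((angle between box_d's own z axis and vertical below 0.1 rad and x of box_d in the frame of dispatch_tray between -0.085 and 0.085 m and y of box_d in the frame of dispatch_tray between -0.105 and 0.105 m and z of box_d in the frame of dispatch_tray between 0.046 and 0.062 m and contact force between box_d and dispatch_tray below 3.6 N) or (angle between box_d's own z axis and vertical between 1.45 and 1.69 rad and x of box_d in the frame of recount_board between -0.097 and 0.085 m and y of box_d in the frame of recount_board between -0.105 and 0.105 m and z of box_d in the frame of recount_board between 0.038 and 0.052 m and contact force between box_d and recount_board above 4.4 N)) and ((angle between box_e's own z axis and vertical below 0.1 rad and x of box_e in the frame of dispatch_tray between -0.085 and 0.085 m and y of box_e in the frame of dispatch_tray between -0.105 and 0.105 m and z of box_e in the frame of dispatch_tray between 0.046 and 0.062 m and contact force between box_e and dispatch_tray below 3.6 N) or (angle between box_e's own z axis and vertical between 1.45 and 1.69 rad and x of box_e in the frame of recount_board between -0.097 and 0.085 m and y of box_e in the frame of recount_board between -0.105 and 0.105 m and z of box_e in the frame of recount_board between 0.038 and 0.052 m and contact force between box_e and recount_board above 4.4 N)) and ((angle between box_f's own z axis and vertical below 0.1 rad and x of box_f in the frame of dispatch_tray between -0.085 and 0.085 m and y of box_f in the frame of dispatch_tray between -0.105 and 0.105 m and z of box_f in the frame of dispatch_tray between 0.046 and 0.062 m and contact force between box_f and dispatch_tray below 3.6 N) or (angle between box_f's own z axis and vertical between 1.45 and 1.69 rad and x of box_f in the frame of recount_board between -0.097 and 0.085 m and y of box_f in the frame of recount_board between -0.105 and 0.105 m and z of box_f in the frame of recount_board between 0.038 and 0.052 m and contact force between box_f and recount_board above 4.4 N)) and value of joint call_lever below 0.4 rad), for 0.2 s.
4. the lever is swung over (value of joint call_lever above 0.85 rad), for 0.1 s.
At the end, for the whole second after the job is handed in: heavy box flat on its side on the red board (centre -97 to 85 mm of the board's along x, within 105 mm along y); other boxes upright (0.1 rad) in the tray (centre within 85 mm along x, 105 mm along y), none stacked; all let go and at rest; lever past 0.85 rad (((angle between box_a's own z axis and vertical below 0.1 rad and x of box_a in the frame of dispatch_tray between -0.085 and 0.085 m and y of box_a in the frame of dispatch_tray between -0.105 and 0.105 m and z of box_a in the frame of dispatch_tray between 0.046 and 0.062 m and contact force between box_a and dispatch_tray below 3.6 N) or (angle between box_a's own z axis and vertical between 1.45 and 1.69 rad and x of box_a in the frame of recount_board between -0.097 and 0.085 m and y of box_a in the frame of recount_board between -0.105 and 0.105 m and z of box_a in the frame of recount_board between 0.038 and 0.052 m and contact force between box_a and recount_board above 4.4 N)) and linear speed of each of box_a, box_b, box_c, box_d, box_e, box_f below 0.02 m/s and contact force between each of box_a, box_b, box_c, box_d, box_e, box_f and the fingers below 0.3 N and ((angle between box_b's own z axis and vertical below 0.1 rad and x of box_b in the frame of dispatch_tray between -0.085 and 0.085 m and y of box_b in the frame of dispatch_tray between -0.105 and 0.105 m and z of box_b in the frame of dispatch_tray between 0.046 and 0.062 m and contact force between box_b and dispatch_tray below 3.6 N) or (angle between box_b's own z axis and vertical between 1.45 and 1.69 rad and x of box_b in the frame of recount_board between -0.097 and 0.085 m and y of box_b in the frame of recount_board between -0.105 and 0.105 m and z of box_b in the frame of recount_board between 0.038 and 0.052 m and contact force between box_b and recount_board above 4.4 N)) and ((angle between box_c's own z axis and vertical below 0.1 rad and x of box_c in the frame of dispatch_tray between -0.085 and 0.085 m and y of box_c in the frame of dispatch_tray between -0.105 and 0.105 m and z of box_c in the frame of dispatch_tray between 0.046 and 0.062 m and contact force between box_c and dispatch_tray below 3.6 N) or (angle between box_c's own z axis and vertical between 1.45 and 1.69 rad and x of box_c in the frame of recount_board between -0.097 and 0.085 m and y of box_c in the frame of recount_board between -0.105 and 0.105 m and z of box_c in the frame of recount_board between 0.038 and 0.052 m and contact force between box_c and recount_board above 4.4 N)) and ((angle between box_d's own z axis and vertical below 0.1 rad and x of box_d in the frame of dispatch_tray between -0.085 and 0.085 m and y of box_d in the frame of dispatch_tray between -0.105 and 0.105 m and z of box_d in the frame of dispatch_tray between 0.046 and 0.062 m and contact force between box_d and dispatch_tray below 3.6 N) or (angle between box_d's own z axis and vertical between 1.45 and 1.69 rad and x of box_d in the frame of recount_board between -0.097 and 0.085 m and y of box_d in the frame of recount_board between -0.105 and 0.105 m and z of box_d in the frame of recount_board between 0.038 and 0.052 m and contact force between box_d and recount_board above 4.4 N)) and ((angle between box_e's own z axis and vertical below 0.1 rad and x of box_e in the frame of dispatch_tray between -0.085 and 0.085 m and y of box_e in the frame of dispatch_tray between -0.105 and 0.105 m and z of box_e in the frame of dispatch_tray between 0.046 and 0.062 m and contact force between box_e and dispatch_tray below 3.6 N) or (angle between box_e's own z axis and vertical between 1.45 and 1.69 rad and x of box_e in the frame of recount_board between -0.097 and 0.085 m and y of box_e in the frame of recount_board between -0.105 and 0.105 m and z of box_e in the frame of recount_board between 0.038 and 0.052 m and contact force between box_e and recount_board above 4.4 N)) and ((angle between box_f's own z axis and vertical below 0.1 rad and x of box_f in the frame of dispatch_tray between -0.085 and 0.085 m and y of box_f in the frame of dispatch_tray between -0.105 and 0.105 m and z of box_f in the frame of dispatch_tray between 0.046 and 0.062 m and contact force between box_f and dispatch_tray below 3.6 N) or (angle between box_f's own z axis and vertical between 1.45 and 1.69 rad and x of box_f in the frame of recount_board between -0.097 and 0.085 m and y of box_f in the frame of recount_board between -0.105 and 0.105 m and z of box_f in the frame of recount_board between 0.038 and 0.052 m and contact force between box_f and recount_board above 4.4 N)) and value of joint call_lever above 0.85 rad); the robot touches nothing.
It fails at once if the iron is disturbed (moved more than 40 mm) (distance of iron from where it was at the start of the episode above 0.04 m).
It fails at once if the wooden pressing block is disturbed (moved more than 40 mm) (distance of clapper from where it was at the start of the episode above 0.04 m).
It fails at once if the tape measure is disturbed (moved more than 40 mm) (distance of tape_measure from where it was at the start of the episode above 0.04 m).
Of box_a, box_c, box_e only 1 to 2 are there at a start; the rules pass over those that are not, and their reading is None.
At some moment in a run one of box_a, box_b, box_c, box_d, box_e, box_f may be knocked a few centimetres aside while the robot is not near it.
It also fails if it takes over 210 s, if anything falls off the work surface, if the arm or the gripper's body presses on something with over 40 N, if the wrist force passes 120 N, or if a joint passes its speed limit or range.

### The arm

A 6-joint arm with a two-finger parallel gripper is mounted at the origin on the work surface. World frame = base frame: x ahead of the robot, y to its left, z up, the work surface at z = 0. Lengths are in mm, angles in rad, forces in N, time in s.
With the tool pointing down it reaches from about 250 to 725 mm from the base axis. Payload 4 kg.
Tool frame: the origin (TCP) lies midway between the tips of the shut fingers; the grasp point (between the pads) lies ctrl.grip_point_offset behind it (ctrl.grip_point_offset is the distance from the TCP to the grasp point, in mm); y points along the fingers, x is the direction in which the jaws open and shut, and the axes are right-handed (so a half turn about y gives the same grasp; the last joint's range is limited). The gripper opens to 85 mm and grips with 20 to 120 N. Pads are 22 mm wide; open, the fingers measure 114 mm over their backs; the gripper's body (76 mm by 85 mm) begins 54 mm behind the grasp point. The pads swing forward as they close: fully open they stand 13 mm farther back than shut.
Start: joints at [-1.118, 0.241, 0.005, 1.335, 0, 1.571], TCP at [218.741, -449.613, 231.306] pointing down, gripper open.
Joint ranges: [-2.72, 2.72], [-1.05, 1.87], [-1.09, 1.28], [-1.99, 2.15], [-1.42, 1.44], [-3.14, 3.14]. Speed limits (rad/s): [2.79, 2.79, 3.14, 3.14, 3.14, 3.14].

### API

Orientations are given as a unit quaternion [x, y, z, w].
In Python, from bench import telemetry, cams, sign_off, ctrl gives the robot as it stands.
- The arm moves only by the tool drive_tool, never from a script. Its argument "commands" is a list of rows, each an object with "linear": the shift along the tool's x, y, z normalised to -1 to 1, where 1 is 20 mm, a list of three; "angular": the turn, a rotation vector about the tool's x, y, z normalised to -1 to 1, where 1 is 60 degrees, a list of three. In form: [{"linear": [tx, ty, tz], "angular": [rx, ry, rz]}, ...]. A call has exactly 8 rows; each row shifts and turns the commanded pose from where the row before left it, along the tool's axes as they then stand; what a row does not reach is not made up. A row lasts 1/8 s, in which the tool goes at most 62.5 mm and 10.7 degrees, less where a joint would pass 70% of its speed; a pose out of reach is approached as far as the arm can. A call with a number of a shift or a turn outside -1 to 1 is refused whole. A call with a gripper value outside its range is refused whole. "jaw" is the gripper's target within -1 to 1 (fully open at 1, half-way at 0, shut at -1), set as the call begins (left out, the last holds). The fingers move at their own pace and stop on an object; "squeeze" is the grip in N (left out, the last holds). Time passes only in rows, so rows that do not move let the fingers close, or fill a call up. It gives the time, the measured TCP pose, the force and the opening at its end, in the units of the state.
- telemetry.sense(): the state, without advancing time (a new reading comes with each control period).
- cams.read_camera(name): name is "scene" or "top"; returns a dict with "image" (384x512x3 uint8, red, green, blue), "depth" (384x512 float32, mm along the optical axis (not along the pixel's ray), 0 where there is no reading), "fx", "fy", "cx", "cy" (pixels), "R" (3x3) and "t" (3): a world point X has camera coordinates R X + t. Camera axes: x right, y down, z forward; pixel columns grow to the right and rows downward; lengths in mm; the calibration is good to about 2 mm. A picture is of the moment at which its call begins.
- sign_off(): hands the job in, once; it reports no verdict.
Trained networks look in the newest picture that a camera, given by its name, has taken for a name from the list of things; names that differ only in an ending like _2 or _b are one class to them, and where a whole thing is asked for, a point or a joint stands for the part that bears it (a point fixed in the world has none). Each returns a list of dicts, best first, with "p" (0 to 1); they miss things now and then, are a little off and sometimes report something else, mostly with a low value. They report only what shows in the picture. A call takes as long as a camera call.
- cams.outline_of(target, camera): "mask" (384x512 bool, what is visible of it) and "extent" ([centre column, centre row, width, height] in pixels, round what is visible of it).
The state is a dict: "t": time; "qpos": joint angles; "joint_vel": joint speeds; "joint_efforts": joint torques, N m; "eef_pos": TCP position; "tool_rot": TCP orientation; "force": force on the tool from outside, world axes, zero at the start; "moment": the same for the moment, N m; "opening": finger opening in mm.
Only numpy, scipy, OpenCV 4.12 (cv2) and the standard library are available. Lean on these libraries where they do the work, as an engineer would, in place of code of your own. Each camera call takes 0.05 s, during which the arm holds its last target. There are 200 camera calls.

## Working session

There is one attempt and no reset: what is moved stays moved. The work goes in short steps, Python scripts to look and compute and a tool call to move; the robot and the scene stay as the last step left them, time stands still between calls to the robot, and variables do not carry over. Pictures are saved under pics/ and viewed, about 12 in all and at most 16, crops included, and the job is handed in when it is done.

Besides the shell and the picture viewer there is one more tool, called after "Request:" as name(argument=value, ...) on one line, values as JSON. drive_tool: Moves the arm, as the interface text tells. Its arguments: {"type":"object","properties":{"commands":{"type":"array","items":{"type":"object","properties":{"linear":{"type":"array","items":{"type":"number","minimum":-1,"maximum":1}},"angular":{"type":"array","items":{"type":"number","minimum":-1,"maximum":1}}}}},"jaw":{"type":"number"},"squeeze":{"type":"number"}},"required":["commands"]}

```bash
ls; mkdir -p pics; cat > h.py <<'E'
import numpy as np,cv2
from bench import telemetry,cams,sign_off,ctrl
def pts(c,mask=None):
    d=c['depth'];v,u=np.nonzero((d>0)&(mask if mask is not None else True))
    z=d[v,u];P=np.c_[(u-c['cx'])/c['fx']*z,(v-c['cy'])/c['fy']*z,z]
    return (P-c['t'])@c['R'],u,v
def save(c,n,s=1.5):
    cv2.imwrite('pics/'+n+'.png',cv2.resize(c['image'][:,:,::-1],None,fx=s,fy=s))
E
python3 - <<'E'
from h import *
print(telemetry.sense(),ctrl.grip_point_offset)
ims=[]
for n in('scene','top'):
    c=cams.read_camera(n);ims.append(c['image']);print(n,c['R'].round(3).tolist(),c['t'],c['fx'])
    for k in ['box_a','recount_board','dispatch_tray','call_lever_base','call_lever_tip','iron','clapper','tape_measure']:
        for o in cams.outline_of(k,n):
            P,_,_=pts(c,o['mask']); 
            if o['p']<.3 or len(P)<20: continue
            top=P[P[:,2]>np.percentile(P[:,2],95)-6] 
            r=cv2.minAreaRect(top[:,:2].astype(np.float32))
            print(k,round(o['p'],2),[int(x) for x in o['extent']],'topz %.0f'%np.median(top[:,2]),[np.round(x,1) for x in r])
    save(c,n+'0')
E
```

```text
pics
{'t': 0.0, 'qpos': array([-1.11800079e+00,  2.41408464e-01,  3.70201103e-03,  1.33519694e+00,
       -1.24996961e-05,  1.57082222e+00]), 'joint_vel': array([ 0.00043112, -0.00167205, -0.00073315, -0.00068911,  0.000426  ,
       -0.0020058 ]), 'joint_efforts': array([ 4.50887483e-04, -3.72318900e+01,  2.52406955e+01,  1.71002682e-02,
       -9.43310795e-06, -1.14003416e-05]), 'eef_pos': array([ 218.45624744, -449.0381402 ,  230.40673767]), 'tool_rot': array([-0.59907848,  0.37564777, -0.37437995,  0.59986113]), 'force': array([ 0.01056518, -0.16082338,  0.09919331]), 'moment': array([-0.00926342, -0.01586439, -0.02371873]), 'opening': 85.58600356000315} 18.700000000000003
scene [[0.094, 0.996, -0.004], [0.665, -0.066, -0.744], [-0.741, 0.067, -0.668]] [ -69.14638197 -326.08220465 1492.84552081] 420.2232823703101
box_a 0.95 [213, 158, 29, 40] topz 97 [array([ 453.4, -111.7]), array([67.6, 98.6]), np.float64(76.5)]
box_a 0.86 [205, 185, 27, 45] topz 97 [array([ 534.6, -122.3]), array([60.9, 63.7]), np.float64(83.2)]
box_a 0.82 [302, 178, 36, 49] topz 97 [array([554.7, 120.2]), arr
[... 1814 characters left out ...]
535.7, 334.4]), array([215.9, 257.9]), np.float64(8.6)]
dispatch_tray 0.44 [312, 213, 26, 24] topz 98 [array([ 533.1, -121.5]), array([61. , 60.1]), np.float64(82.3)]
call_lever_base 0.76 [270, 247, 13, 32] topz 104 [array([412.3, -10.5]), array([18.2, 18.7]), np.float64(1.0)]
call_lever_tip 0.62 [271, 252, 7, 21] topz 104 [array([410.9, -10.4]), array([21. , 18.6]), np.float64(0.7)]
iron 0.92 [341, 126, 37, 82] topz 115 [array([ 806.2, -220.6]), array([159.1,  26.9]), np.float64(4.3)]
clapper 0.73 [198, 133, 22, 74] topz 45 [array([771., 199.]), array([212.8,  54.2]), np.float64(2.9)]
tape_measure 0.58 [266, 129, 23, 17] topz 21 [array([783.8,   7.4]), array([60.9, 61.3]), np.float64(54.0)]
```

```bash
sleep 1
```

```text
(no output)
```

View pics/top0.png

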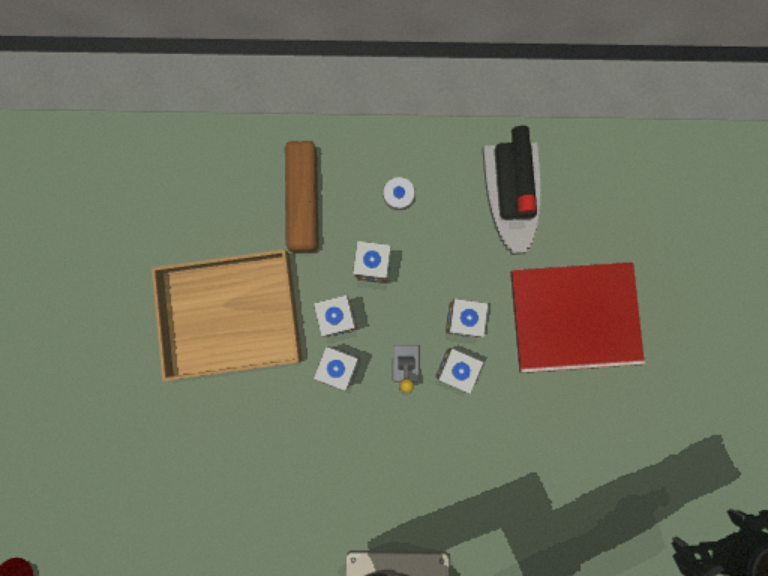

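View pics/scene0.png

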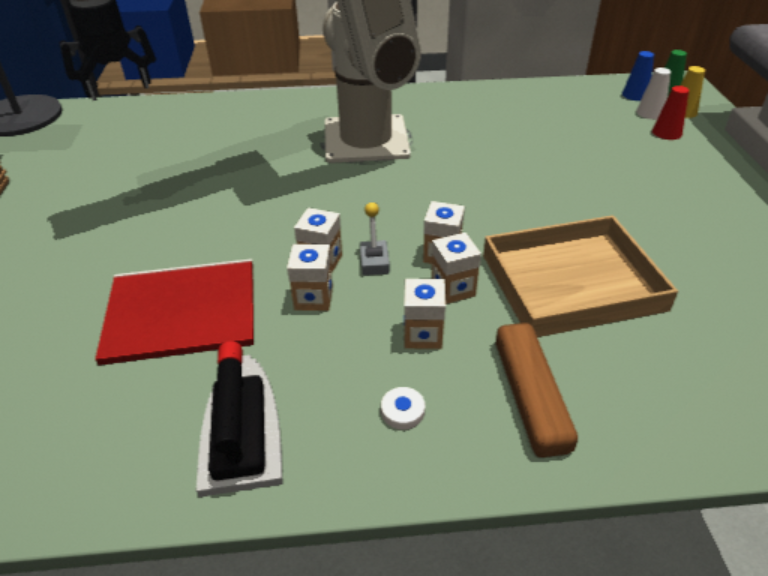

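Both pictures agree with the networks. There are five boxes, with lids at top-image pixels (336,368), (334,315), (372,260), (469,317) and (460,370). The tray is on the left, the board on the right, and the lever between them. I start with a turn of the tool to learn the sign of the wrist joint.

Request:
drive_tool(commands=[{"linear":[0,0,0],"angular":[0,-0.16,0]},{"linear":[0,0,0],"angular":[0,-0.16,0]},{"linear":[0,0,0],"angular":[0,-0.16,0]},{"linear":[0,0,0],"angular":[0,-0.16,0]},{"linear":[0,0,0],"angular":[0,-0.16,0]},{"linear":[0,0,0],"angular":[0,-0.16,0]},{"linear":[0,0,0],"angular":[0,-0.16,0]},{"linear":[0,0,0],"angular":[0,0,0]}], jaw=1, squeeze=80)

```text
t: 1.9
eef_pos: [218.7, -449.6, 231.3]
tool_rot: [-0.707, -0.019, 0.019, 0.707]
force: [0.2, 0.2, -0.6]
opening: 85.1
```

```bash
cat >> h.py <<'E'
from scipy.spatial.transform import Rotation as Ro
def R(): return Ro.from_quat(telemetry.sense()['tool_rot']).as_matrix()
def yaw(): r=R(); return np.degrees(np.arctan2(r[1,0],r[0,0]))
def go(x,y,z,jaw=None):
    "turn first (units about tool y), then shift in the turned frame (units of 20 mm)"
    s=telemetry.sense();y0=yaw();j=y0 if jaw is None else jaw
    d=(j-y0+90)%180-90
    r=Ro.from_euler('z',d,degrees=True).as_matrix()@R()
    t=r.T@(np.array([x,y,z])-s['eef_pos'])/20
    print('t %.1f pos %s yaw %.1f q6 %.2f open %.1f F %s'%(s['t'],s['eef_pos'].round(1),y0,s['qpos'][5],s['opening'],s['force'].round(1)))
    print('   turn %.3f  shift'%(-d/60),t.round(2),'frame x',r[:,0].round(2),'z',r[:,2].round(2),'tilt %.3f'%(r[2,1]+1))
def boxes(cam='top'):
    c=cams.read_camera(cam);out=[]
    P,_,_=pts(c);s=P[(P[:,2]>90)&(P[:,2]<104)&(P[:,0]>300)&(P[:,0]<720)]
    im=np.zeros((1000,1000),np.uint8);ii=np.round(s[:,:2]).astype(int)+[0,500]
    im[ii[:,0],ii[:,1]]=1;im=cv2.morphologyEx(im,cv2.MORPH_CLOSE,np.ones((9,9)))
    n,l,st,ce=cv2.connectedComponentsWithStats(im)
    for k in range(1,n):
        if st[k,4]<1200: continue
        q=s[l[ii[:,0],ii[:,1]]==k]
        (a,b),(w,h),g=cv2.minAreaRect(q[:,:2].astype(np.float32));print('box %.1f %.1f size %.0f %.0f rot %.1f z %.0f'%(a,b,w,h,g,np.median(q[:,2])))
    return c
E
python3 - <<'E'
from h import *
boxes();go(437.8,-107.4,190,67.8)
E
```

```text
box 438.0 -107.6 size 62 61 rot 67.3 z 97
box 439.4 116.0 size 61 61 rot 69.9 z 97
box 534.1 121.5 size 62 61 rot 15.0 z 97
box 533.4 -121.9 size 62 61 rot 82.6 z 98
box 637.0 55.0 size 61 62 rot 83.2 z 98
t 1.9 pos [ 218.8 -449.6  231.3] yaw 3.0 q6 0.40 open 85.2 F [-0.5 -0.3  1.6]
   turn -1.080  shift [19.98  2.07 -3.67] frame x [0.38 0.93 0.  ] z [-0.93  0.38 -0.  ] tilt 0.000
```

Request:
drive_tool(commands=[{"linear":[0,0,0],"angular":[0,-0.154,0]},{"linear":[0,0,0],"angular":[0,-0.154,0]},{"linear":[0,0,0],"angular":[0,-0.154,0]},{"linear":[0,0,0],"angular":[0,-0.154,0]},{"linear":[0,0,0],"angular":[0,-0.154,0]},{"linear":[0,0,0],"angular":[0,-0.155,0]},{"linear":[0,0,0],"angular":[0,-0.155,0]},{"linear":[0.98,0.1,-0.18],"angular":[0,0,0]}])

```text
t: 2.95
eef_pos: [229.4, -433.1, 229.2]
tool_rot: [0.588, 0.394, -0.394, -0.587]
force: [-0.2, 0.5, -1.0]
opening: 85.7
```

Request:
drive_tool(commands=[{"linear":[1,0.1,-0.18],"angular":[0,0,0]},{"linear":[1,0.1,-0.18],"angular":[0,0,0]},{"linear":[1,0.1,-0.18],"angular":[0,0,0]},{"linear":[1,0.1,-0.18],"angular":[0,0,0]},{"linear":[1,0.1,-0.18],"angular":[0,0,0]},{"linear":[1,0.1,-0.18],"angular":[0,0,0]},{"linear":[1,0.1,-0.18],"angular":[0,0,0]},{"linear":[1,0.1,-0.18],"angular":[0,0,0]}])

```text
t: 3.95
eef_pos: [316.7, -293.3, 213.2]
tool_rot: [-0.587, -0.395, 0.395, 0.587]
force: [0.2, -0.2, 0.2]
opening: 85.4
```

Request:
drive_tool(commands=[{"linear":[1,0.1,-0.18],"angular":[0,0,0]},{"linear":[1,0.1,-0.18],"angular":[0,0,0]},{"linear":[1,0.1,-0.18],"angular":[0,0,0]},{"linear":[1,0.1,-0.18],"angular":[0,0,0]},{"linear":[1,0.1,-0.18],"angular":[0,0,0]},{"linear":[1,0.1,-0.19],"angular":[0,0,0]},{"linear":[1,0.1,-0.19],"angular":[0,0,0]},{"linear":[1,0.1,-0.19],"angular":[0,0,0]}])

```text
t: 4.95
eef_pos: [403.6, -156.1, 197.2]
tool_rot: [-0.587, -0.395, 0.395, 0.587]
force: [-0.4, -0.1, 0.0]
opening: 85.0
```

Request:
drive_tool(commands=[{"linear":[1,0.1,-0.2],"angular":[0,0,0]},{"linear":[1,0.1,-0.2],"angular":[0,0,0]},{"linear":[1,0.1,-0.2],"angular":[0,0,0]},{"linear":[0,0,0],"angular":[0,0,0]},{"linear":[0,0,0],"angular":[0,0,0]},{"linear":[0,0,0],"angular":[0,0,0]},{"linear":[0,0,0],"angular":[0,0,0]},{"linear":[0,0,0],"angular":[0,0,0]}])

```text
t: 5.95
eef_pos: [437.1, -107.3, 191.4]
tool_rot: [0.587, 0.395, -0.395, -0.587]
force: [0.2, -0.3, -0.2]
opening: 85.8
```

```bash
python3 - <<'E'
from h import *
c=boxes('scene');go(438,-107.5,46,67.6)
E
```

```text
box 439.2 -108.6 size 62 64 rot 67.7 z 97
box 440.0 114.9 size 62 67 rot 70.8 z 97
box 535.1 119.8 size 65 63 rot 15.5 z 97
box 535.1 -122.8 size 62 63 rot 83.0 z 97
box 638.0 54.1 size 61 63 rot 83.8 z 97
t 6.0 pos [ 437.1 -107.3  191.3] yaw 67.9 q6 0.15 open 85.2 F [ 0.8 -0.1  0.4]
   turn 0.005  shift [ 0.01  7.27 -0.05] frame x [ 0.38  0.92 -0.  ] z [-0.92  0.38 -0.  ] tilt 0.000
```

Excellent tracking. Descend, close and lift a little to weigh.

Request:
drive_tool(commands=[{"linear":[0,1,-0.05],"angular":[0,0,0]},{"linear":[0,1,0],"angular":[0,0,0]},{"linear":[0,1,0],"angular":[0,0,0]},{"linear":[0,1,0],"angular":[0,0,0]},{"linear":[0,1,0],"angular":[0,0,0]},{"linear":[0,1,0],"angular":[0,0,0]},{"linear":[0,0.8,0],"angular":[0,0,0]},{"linear":[0,0.47,0],"angular":[0,0,0]}])

```text
t: 7.0
eef_pos: [437.7, -107.4, 45.1]
tool_rot: [-0.586, -0.395, 0.395, 0.587]
force: [0.4, -0.4, -0.5]
opening: 85.3
```

Request:
drive_tool(commands=[{"linear":[0,0,0],"angular":[0,0,0]},{"linear":[0,0,0],"angular":[0,0,0]},{"linear":[0,0,0],"angular":[0,0,0]},{"linear":[0,0,0],"angular":[0,0,0]},{"linear":[0,0,0],"angular":[0,0,0]},{"linear":[0,0,0],"angular":[0,0,0]},{"linear":[0,0,0],"angular":[0,0,0]},{"linear":[0,0,0],"angular":[0,0,0]}], jaw=-1, squeeze=80)

```text
t: 8.0
eef_pos: [438.6, -107.5, 46.4]
tool_rot: [0.587, 0.395, -0.395, -0.586]
force: [-0.2, -1.1, 6.4]
opening: 59.4
```

Request:
drive_tool(commands=[{"linear":[0,-0.5,0],"angular":[0,0,0]},{"linear":[0,-1,0],"angular":[0,0,0]},{"linear":[0,-1,0],"angular":[0,0,0]},{"linear":[0,-1,0],"angular":[0,0,0]},{"linear":[0,-1,0],"angular":[0,0,0]},{"linear":[0,-1,0],"angular":[0,0,0]},{"linear":[0,-1,0],"angular":[0,0,0]},{"linear":[0,-0.5,0],"angular":[0,0,0]}])

```text
t: 9.0
eef_pos: [438.1, -107.3, 186.7]
tool_rot: [0.586, 0.395, -0.395, -0.586]
force: [0.5, 1.0, -2.7]
opening: 59.1
```

Request:
drive_tool(commands=[{"linear":[0,0,0],"angular":[0,0,0]},{"linear":[0,0,0],"angular":[0,0,0]},{"linear":[0,0,0],"angular":[0,0,0]},{"linear":[0,0,0],"angular":[0,0,0]},{"linear":[0,0,0],"angular":[0,0,0]},{"linear":[0,0,0],"angular":[0,0,0]},{"linear":[0,0,0],"angular":[0,0,0]},{"linear":[0,0,0],"angular":[0,0,0]}])

```text
t: 10.0
eef_pos: [438.1, -107.4, 185.9]
tool_rot: [0.586, 0.395, -0.395, -0.586]
force: [-0.0, -0.2, -3.4]
opening: 59.4
```

```bash
python3 - <<'E'
from h import *
c=boxes('scene');go(400.5,-355.8,186,94.7);go(571.5,398.5,186,98.6);save(c,'lift1')
E
```

```text
box 441.8 114.4 size 61 66 rot 70.3 z 97
box 534.4 120.0 size 65 63 rot 16.5 z 97
box 534.9 -122.9 size 62 63 rot 84.2 z 97
box 638.1 54.0 size 61 64 rot 83.9 z 97
t 10.1 pos [ 438.1 -107.3  185.9] yaw 67.9 q6 0.14 open 59.1 F [-0.6 -0.7 -2.7]
   turn -0.446  shift [-12.23  -0.     2.89] frame x [-0.08  1.    0.  ] z [-1.   -0.08 -0.  ] tilt 0.000
t 10.1 pos [ 438.1 -107.3  185.9] yaw 67.9 q6 0.14 open 59.1 F [-0.6 -0.7 -2.7]
   turn -0.511  shift [ 24.01  -0.   -10.37] frame x [-0.15  0.99  0.  ] z [-0.99 -0.15 -0.  ] tilt 0.000
```

Light (about 3 N). It goes to the far-left slot of the tray.

Request:
drive_tool(commands=[{"linear":[0,0,0],"angular":[0,-0.128,0]},{"linear":[0,0,0],"angular":[0,-0.128,0]},{"linear":[0,0,0],"angular":[0,-0.128,0]},{"linear":[0,0,0],"angular":[0,-0.127,0]},{"linear":[0.5,0,-0.2],"angular":[0,0,0]},{"linear":[0.9,0,-0.4],"angular":[0,0,0]},{"linear":[1,0,-0.43],"angular":[0,0,0]},{"linear":[1,0,-0.43],"angular":[0,0,0]}])

```text
t: 11.05
eef_pos: [457.0, -34.5, 185.9]
tool_rot: [0.462, 0.536, -0.535, -0.462]
force: [0.6, 0.8, -3.1]
opening: 59.6
```

Request:
drive_tool(commands=[{"linear":[1,0,-0.43],"angular":[0,0,0]},{"linear":[1,0,-0.43],"angular":[0,0,0]},{"linear":[1,0,-0.43],"angular":[0,0,0]},{"linear":[1,0,-0.43],"angular":[0,0,0]},{"linear":[1,0,-0.43],"angular":[0,0,0]},{"linear":[1,0,-0.43],"angular":[0,0,0]},{"linear":[1,0,-0.43],"angular":[0,0,0]},{"linear":[1,0,-0.43],"angular":[0,0,0]}])

```text
t: 12.05
eef_pos: [500.9, 134.2, 185.9]
tool_rot: [0.461, 0.536, -0.536, -0.462]
force: [-0.2, 0.4, -3.4]
opening: 58.7
```

Request:
drive_tool(commands=[{"linear":[1,0,-0.43],"angular":[0,0,0]},{"linear":[1,0,-0.43],"angular":[0,0,0]},{"linear":[1,0,-0.43],"angular":[0,0,0]},{"linear":[1,0,-0.43],"angular":[0,0,0]},{"linear":[1,0,-0.43],"angular":[0,0,0]},{"linear":[1,0,-0.44],"angular":[0,0,0]},{"linear":[1,0,-0.44],"angular":[0,0,0]},{"linear":[1,0,-0.44],"angular":[0,0,0]}])

```text
t: 13.05
eef_pos: [545.8, 302.8, 185.6]
tool_rot: [-0.461, -0.536, 0.536, 0.461]
force: [0.3, -0.5, -2.9]
opening: 59.3
```

Request:
drive_tool(commands=[{"linear":[1,0,-0.45],"angular":[0,0,0]},{"linear":[1,0,-0.45],"angular":[0,0,0]},{"linear":[1,0,-0.45],"angular":[0,0,0]},{"linear":[0.6,0,-0.3],"angular":[0,0,0]},{"linear":[0,0,0],"angular":[0,0,0]},{"linear":[0,0,0],"angular":[0,0,0]},{"linear":[0,0,0],"angular":[0,0,0]},{"linear":[0,0,0],"angular":[0,0,0]}])

```text
t: 14.05
eef_pos: [567.5, 376.9, 186.2]
tool_rot: [0.461, 0.536, -0.536, -0.461]
force: [-0.2, 0.3, -2.9]
opening: 59.3
```

```bash
python3 - <<'E'
from h import *
go(571.5,398.5,52.5,98.6)
E
```

```text
t 14.1 pos [567.5 376.9 186.2] yaw 98.6 q6 0.44 open 59.3 F [-0.2  0.3 -2.9]
   turn -0.001  shift [ 1.04  6.68 -0.36] frame x [-0.15  0.99  0.  ] z [-0.99 -0.15 -0.  ] tilt 0.000
```

Request:
drive_tool(commands=[{"linear":[1,0.2,-0.34],"angular":[0,0,0]},{"linear":[0,1,0],"angular":[0,0,0]},{"linear":[0,1,0],"angular":[0,0,0]},{"linear":[0,1,0],"angular":[0,0,0]},{"linear":[0,1,0],"angular":[0,0,0]},{"linear":[0,1,0],"angular":[0,0,0]},{"linear":[0,0.8,0],"angular":[0,0,0]},{"linear":[0,0.4,0],"angular":[0,0,0]}])

```text
t: 15.05
eef_pos: [570.8, 397.7, 56.8]
tool_rot: [-0.461, -0.536, 0.537, 0.461]
force: [-0.4, -0.3, -2.5]
opening: 59.7
```

Request:
drive_tool(commands=[{"linear":[0,0.28,0],"angular":[0,0,0]},{"linear":[0,0,0],"angular":[0,0,0]},{"linear":[0,0,0],"angular":[0,0,0]},{"linear":[0,0,0],"angular":[0,0,0]},{"linear":[0,0,0],"angular":[0,0,0]},{"linear":[0,0,0],"angular":[0,0,0]},{"linear":[0,0,0],"angular":[0,0,0]},{"linear":[0,0,0],"angular":[0,0,0]}])

```text
t: 16.05
eef_pos: [571.3, 398.4, 52.5]
tool_rot: [0.461, 0.536, -0.536, -0.461]
force: [0.7, 0.3, -0.6]
opening: 59.1
```

Request:
drive_tool(commands=[{"linear":[0,0,0],"angular":[0,0,0]},{"linear":[0,0,0],"angular":[0,0,0]},{"linear":[0,0,0],"angular":[0,0,0]},{"linear":[0,0,0],"angular":[0,0,0]},{"linear":[0,0,0],"angular":[0,0,0]},{"linear":[0,0,0],"angular":[0,0,0]},{"linear":[0,0,0],"angular":[0,0,0]},{"linear":[0,0,0],"angular":[0,0,0]}], jaw=1)

```text
t: 17.05
eef_pos: [571.2, 398.2, 52.3]
tool_rot: [0.461, 0.536, -0.536, -0.461]
force: [-0.2, -0.2, 1.1]
opening: 85.7
```

Request:
drive_tool(commands=[{"linear":[0,-0.5,0],"angular":[0,0,0]},{"linear":[0,-1,0],"angular":[0,0,0]},{"linear":[0,-1,0],"angular":[0,0,0]},{"linear":[0,-1,0],"angular":[0,0,0]},{"linear":[0,-1,0],"angular":[0,0,0]},{"linear":[0,-1,0],"angular":[0,0,0]},{"linear":[0,-1,0],"angular":[0,0,0]},{"linear":[0,0,0],"angular":[0,0,0]}])

```text
t: 18.05
eef_pos: [572.4, 399.1, 185.4]
tool_rot: [0.462, 0.538, -0.534, -0.461]
force: [-0.2, 0.4, -0.5]
opening: 85.4
```

```bash
python3 - <<'E'
from h import *
boxes('scene');boxes();go(439.8,115.7,176,70.1)
E
```

```text
box 440.2 115.0 size 61 64 rot 70.4 z 97
box 534.9 120.4 size 65 62 rot 15.6 z 97
box 536.1 -123.1 size 62 63 rot 84.0 z 97
box 573.0 396.8 size 65 63 rot 8.6 z 102
box 638.1 54.0 size 61 65 rot 84.0 z 97
box 439.4 116.1 size 61 61 rot 70.1 z 97
box 534.0 121.3 size 61 61 rot 15.2 z 97
box 533.5 -121.7 size 62 61 rot 82.6 z 98
box 570.8 398.3 size 60 63 rot 7.7 z 102
box 637.0 55.0 size 61 62 rot 83.2 z 97
t 18.1 pos [571.2 398.3 182.4] yaw 98.6 q6 0.46 open 85.4 F [-0.8 -0.4 -0.5]
   turn 0.475  shift [-15.52   0.32   1.37] frame x [0.34 0.94 0.  ] z [-0.94  0.34 -0.  ] tilt 0.000
```

Request:
drive_tool(commands=[{"linear":[0,0,0],"angular":[0,0.158,0]},{"linear":[0,0,0],"angular":[0,0.158,0]},{"linear":[0,0,0],"angular":[0,0.159,0]},{"linear":[-0.97,0,0.085],"angular":[0,0,0]},{"linear":[-0.97,0,0.085],"angular":[0,0,0]},{"linear":[-0.97,0,0.085],"angular":[0,0,0]},{"linear":[-0.97,0,0.085],"angular":[0,0,0]},{"linear":[-0.97,0,0.085],"angular":[0,0,0]}])

```text
t: 19.15
eef_pos: [529.1, 308.9, 180.8]
tool_rot: [-0.579, -0.405, 0.407, 0.579]
force: [0.4, 0.1, 0.3]
opening: 85.3
```

Request:
drive_tool(commands=[{"linear":[-0.97,0,0.085],"angular":[0,0,0]},{"linear":[-0.97,0,0.085],"angular":[0,0,0]},{"linear":[-0.97,0,0.085],"angular":[0,0,0]},{"linear":[-0.97,0,0.085],"angular":[0,0,0]},{"linear":[-0.97,0,0.085],"angular":[0,0,0]},{"linear":[-0.97,0,0.085],"angular":[0,0,0]},{"linear":[-0.97,0,0.085],"angular":[0,0,0]},{"linear":[-0.97,0,0.085],"angular":[0,0,0]}])

```text
t: 20.15
eef_pos: [463.5, 167.7, 181.3]
tool_rot: [-0.579, -0.405, 0.407, 0.579]
force: [-0.9, -0.2, -0.5]
opening: 85.7
```

Request:
drive_tool(commands=[{"linear":[-0.97,0,0.085],"angular":[0,0,0]},{"linear":[-0.97,0,0.085],"angular":[0,0,0]},{"linear":[-0.97,0,0.085],"angular":[0,0,0]},{"linear":[0,0,0],"angular":[0,0,0]},{"linear":[0,0,0],"angular":[0,0,0]},{"linear":[0,1,0],"angular":[0,0,0]},{"linear":[0,1,0],"angular":[0,0,0]},{"linear":[0,0,0],"angular":[0,0,0]}])

```text
t: 21.15
eef_pos: [439.0, 115.8, 141.0]
tool_rot: [-0.578, -0.405, 0.407, 0.579]
force: [0.0, -0.1, 0.3]
opening: 85.6
```

```bash
python3 - <<'E'
from h import *
go(439.5,116,46,70.1)
E
```

```text
t 21.1 pos [439.  115.8 141. ] yaw 70.2 q6 0.60 open 85.6 F [ 0.  -0.1  0.3]
   turn 0.001  shift [ 0.02  4.75 -0.04] frame x [ 0.34  0.94 -0.  ] z [-0.94  0.34  0.  ] tilt 0.000
```

Request:
drive_tool(commands=[{"linear":[0,1,0],"angular":[0,0,0]},{"linear":[0,1,0],"angular":[0,0,0]},{"linear":[0,1,0],"angular":[0,0,0]},{"linear":[0,1,0],"angular":[0,0,0]},{"linear":[0,0.5,0],"angular":[0,0,0]},{"linear":[0,0.25,0],"angular":[0,0,0]},{"linear":[0,0,0],"angular":[0,0,0]},{"linear":[0,0,0],"angular":[0,0,0]}])

```text
t: 22.15
eef_pos: [440.6, 115.8, 48.0]
tool_rot: [0.579, 0.407, -0.406, -0.579]
force: [-0.3, 0.1, 0.2]
opening: 85.3
```

Request:
drive_tool(commands=[{"linear":[0,0,0],"angular":[0,0,0]},{"linear":[0,0,0],"angular":[0,0,0]},{"linear":[0,0,0],"angular":[0,0,0]},{"linear":[0,0,0],"angular":[0,0,0]},{"linear":[0,0,0],"angular":[0,0,0]},{"linear":[0,0,0],"angular":[0,0,0]},{"linear":[0,0,0],"angular":[0,0,0]},{"linear":[0,0,0],"angular":[0,0,0]}], jaw=-1)

```text
t: 23.15
eef_pos: [440.7, 115.9, 48.0]
tool_rot: [0.579, 0.407, -0.406, -0.579]
force: [-0.1, 1.6, 6.1]
opening: 59.0
```

Request:
drive_tool(commands=[{"linear":[0,-0.5,0],"angular":[0,0,0]},{"linear":[0,-1,0],"angular":[0,0,0]},{"linear":[0,-1,0],"angular":[0,0,0]},{"linear":[0,-1,0],"angular":[0,0,0]},{"linear":[0,-1,0],"angular":[0,0,0]},{"linear":[0,-1,0],"angular":[0,0,0]},{"linear":[0,-1,0],"angular":[0,0,0]},{"linear":[0,-0.5,0],"angular":[0,0,0]}])

```text
t: 24.15
eef_pos: [439.4, 115.4, 187.5]
tool_rot: [-0.579, -0.406, 0.406, 0.579]
force: [0.3, 0.0, -6.7]
opening: 59.2
```

Request:
drive_tool(commands=[{"linear":[0,0,0],"angular":[0,0,0]},{"linear":[0,0,0],"angular":[0,0,0]},{"linear":[0,0,0],"angular":[0,0,0]},{"linear":[0,0,0],"angular":[0,0,0]},{"linear":[0,0,0],"angular":[0,0,0]},{"linear":[0,0,0],"angular":[0,0,0]},{"linear":[0,0,0],"angular":[0,0,0]},{"linear":[0,0,0],"angular":[0,0,0]}])

```text
t: 25.15
eef_pos: [440.0, 115.6, 187.3]
tool_rot: [0.579, 0.406, -0.406, -0.579]
force: [0.6, 0.4, -5.8]
opening: 59.2
```

```bash
python3 - <<'E'
from h import *
go(400.5,-355.8,186,94.7);go(588.9,283.7,186,98.6);go(482.5,385.1,186,98.6)
E
```

```text
t 25.1 pos [440.  115.6 187.3] yaw 70.1 q6 0.60 open 59.2 F [ 0.6  0.4 -5.8]
   turn -0.410  shift [-23.33   0.07   3.9 ] frame x [-0.08  1.    0.  ] z [-1.   -0.08 -0.  ] tilt 0.000
t 25.1 pos [440.  115.6 187.3] yaw 70.1 q6 0.60 open 59.2 F [ 0.6  0.4 -5.8]
   turn -0.475  shift [ 7.2   0.07 -8.62] frame x [-0.15  0.99  0.  ] z [-0.99 -0.15 -0.  ] tilt 0.000
t 25.1 pos [440.  115.6 187.3] yaw 70.1 q6 0.60 open 59.2 F [ 0.6  0.4 -5.8]
   turn -0.475  shift [13.    0.07 -4.12] frame x [-0.15  0.99  0.  ] z [-0.99 -0.15 -0.  ] tilt 0.000
```

Heavy (about 6 N). It goes to the board's near edge.

Request:
drive_tool(commands=[{"linear":[0,0,0],"angular":[0,-0.137,0]},{"linear":[0,0,0],"angular":[0,-0.137,0]},{"linear":[0,0,0],"angular":[0,-0.136,0]},{"linear":[-0.5,0,0.08],"angular":[0,0,0]},{"linear":[-0.9,0,0.16],"angular":[0,0,0]},{"linear":[-1,0,0.17],"angular":[0,0,0]},{"linear":[-1,0,0.17],"angular":[0,0,0]},{"linear":[-1,0,0.17],"angular":[0,0,0]}])

```text
t: 26.15
eef_pos: [432.0, 25.4, 187.4]
tool_rot: [-0.48, -0.519, 0.519, 0.48]
force: [-0.9, 0.5, -5.2]
opening: 59.4
```

Request:
drive_tool(commands=[{"linear":[-1,0,0.17],"angular":[0,0,0]},{"linear":[-1,0,0.17],"angular":[0,0,0]},{"linear":[-1,0,0.17],"angular":[0,0,0]},{"linear":[-1,0,0.17],"angular":[0,0,0]},{"linear":[-1,0,0.17],"angular":[0,0,0]},{"linear":[-1,0,0.17],"angular":[0,0,0]},{"linear":[-1,0,0.17],"angular":[0,0,0]},{"linear":[-1,0,0.17],"angular":[0,0,0]}])

```text
t: 27.15
eef_pos: [417.8, -136.2, 187.4]
tool_rot: [-0.48, -0.519, 0.519, 0.48]
force: [0.6, -0.2, -5.5]
opening: 59.4
```

Request:
drive_tool(commands=[{"linear":[-1,0,0.17],"angular":[0,0,0]},{"linear":[-1,0,0.17],"angular":[0,0,0]},{"linear":[-1,0,0.17],"angular":[0,0,0]},{"linear":[-1,0,0.17],"angular":[0,0,0]},{"linear":[-1,0,0.17],"angular":[0,0,0]},{"linear":[-1,0,0.17],"angular":[0,0,0]},{"linear":[-1,0,0.17],"angular":[0,0,0]},{"linear":[-1,0,0.17],"angular":[0,0,0]}])

```text
t: 28.15
eef_pos: [403.9, -297.9, 187.3]
tool_rot: [-0.479, -0.52, 0.52, 0.479]
force: [0.3, -0.1, -5.8]
opening: 59.0
```

Request:
drive_tool(commands=[{"linear":[-1,0,0.16],"angular":[0,0,0]},{"linear":[-0.8,0,0],"angular":[0,0,0]},{"linear":[-0.2,0,0],"angular":[0,0,0]},{"linear":[0,1,0],"angular":[0,0,0]},{"linear":[0,1,0],"angular":[0,0,0]},{"linear":[0,1,0],"angular":[0,0,0]},{"linear":[0,0,0],"angular":[0,0,0]},{"linear":[0,0,0],"angular":[0,0,0]}])

```text
t: 29.15
eef_pos: [404.9, -336.9, 128.1]
tool_rot: [0.479, 0.52, -0.52, -0.479]
force: [-0.4, 0.8, -5.3]
opening: 59.1
```

```bash
python3 - <<'E'
from h import *
boxes();go(400.5,-355.8,47.5,94.7)
E
```

```text
box 533.7 121.3 size 61 61 rot 15.5 z 97
box 533.4 -121.8 size 61 61 rot 82.8 z 98
box 538.7 415.7 size 61 63 rot 15.7 z 102
box 636.9 55.1 size 61 62 rot 83.5 z 97
t 29.2 pos [ 405.1 -337.2  128.4] yaw 94.7 q6 -0.78 open 59.1 F [-0.7 -1.  -5.7]
   turn 0.000  shift [-0.9   4.05  0.31] frame x [-0.08  1.   -0.  ] z [-1.   -0.08 -0.  ] tilt 0.000
```

Request:
drive_tool(commands=[{"linear":[-0.9,1,0.31],"angular":[0,0,0]},{"linear":[0,1,0],"angular":[0,0,0]},{"linear":[0,1,0],"angular":[0,0,0]},{"linear":[0,0.5,0],"angular":[0,0,0]},{"linear":[0,0.3,0],"angular":[0,0,0]},{"linear":[0,0.2,0],"angular":[0,0,0]},{"linear":[0,0.07,0],"angular":[0,0,0]},{"linear":[0,0,0],"angular":[0,0,0]}])

```text
t: 30.2
eef_pos: [400.4, -355.7, 48.0]
tool_rot: [0.48, 0.52, -0.52, -0.478]
force: [-2.8, 2.0, 5.3]
opening: 59.0
```

Request:
drive_tool(commands=[{"linear":[0,0,0],"angular":[0,0,0]},{"linear":[0,0,0],"angular":[0,0,0]},{"linear":[0,0,0],"angular":[0,0,0]},{"linear":[0,0,0],"angular":[0,0,0]},{"linear":[0,0,0],"angular":[0,0,0]},{"linear":[0,0,0],"angular":[0,0,0]},{"linear":[0,0,0],"angular":[0,0,0]},{"linear":[0,0,0],"angular":[0,0,0]}], jaw=1)

```text
t: 31.2
eef_pos: [399.6, -355.3, 45.9]
tool_rot: [-0.479, -0.52, 0.52, 0.479]
force: [-0.3, -0.4, -0.5]
opening: 84.9
```

Request:
drive_tool(commands=[{"linear":[0,0,0],"angular":[0,0,0]},{"linear":[0,-0.5,0],"angular":[0,0,0]},{"linear":[0,-1,0],"angular":[0,0,0]},{"linear":[0,-1,0],"angular":[0,0,0]},{"linear":[0,-1,0],"angular":[0,0,0]},{"linear":[0,-0.5,0],"angular":[0,0,0]},{"linear":[0,0,0],"angular":[0,0,0]},{"linear":[0,0,0],"angular":[0,0,0]}])

```text
t: 32.2
eef_pos: [399.2, -354.9, 125.2]
tool_rot: [-0.479, -0.52, 0.52, 0.48]
force: [-0.5, 0.0, -0.2]
opening: 85.4
```

```bash
python3 - <<'E'
from h import *
boxes('scene');c=boxes();save(c,'placed')
# behind the box, board x=-205
B=lambda x,y:(542-0+x*.9966-y*.082,-344.2+x*.082+y*.9966)
go(*B(-205,0),78,94.7)
P,_,_=pts(c);m=(P[:,2]>12)&(P[:,2]<20)&(P[:,1]<-215)&(P[:,0]>400);print(cv2.minAreaRect(P[m][:,:2].astype(np.float32)))
E
```

```text
box 399.8 -356.1 size 69 62 rot 5.5 z 97
box 534.6 120.3 size 66 62 rot 14.5 z 97
box 534.3 -122.8 size 62 64 rot 83.8 z 97
box 540.0 414.8 size 64 66 rot 15.3 z 102
box 638.9 53.9 size 61 64 rot 83.8 z 97
box 413.9 -353.3 size 34 63 rot 0.4 z 98
box 533.9 121.5 size 61 62 rot 15.2 z 97
box 533.5 -121.6 size 61 61 rot 82.2 z 98
box 538.8 415.9 size 61 62 rot 15.3 z 102
box 637.1 55.0 size 61 62 rot 83.5 z 97
t 32.3 pos [ 399.1 -354.8  124.9] yaw 94.7 q6 -0.81 open 85.5 F [ 1.  -0.   0.1]
   turn 0.000  shift [-0.06  2.35  3.08] frame x [-0.08  1.    0.  ] z [-1.   -0.08  0.  ] tilt 0.000
((649.2041015625, -335.2401123046875), (494.04351806640625, 240.99586486816406), 4.89447021484375)
```

Request:
drive_tool(commands=[{"linear":[0,-0.3,0.8],"angular":[0,0,0]},{"linear":[0,0,0.9],"angular":[0,0,0]},{"linear":[0,0,0.9],"angular":[0,0,0]},{"linear":[0,0,0.8],"angular":[0,0,0]},{"linear":[0,0.65,0],"angular":[0,0,0]},{"linear":[0,1,0],"angular":[0,0,0]},{"linear":[0,1,0],"angular":[0,0,0]},{"linear":[0,0,0],"angular":[0,0,0]}], jaw=-1)

```text
t: 33.3
eef_pos: [330.9, -359.4, 76.8]
tool_rot: [0.477, 0.52, -0.52, -0.481]
force: [-0.1, -0.7, -0.3]
opening: -0.4
```

Request:
drive_tool(commands=[{"linear":[0,0,-0.5],"angular":[0,0,0]},{"linear":[0,0,-0.5],"angular":[0,0,0]},{"linear":[0,0,-0.4],"angular":[0,0,0]},{"linear":[0,0,-0.3],"angular":[0,0,0]},{"linear":[0,0,-0.3],"angular":[0,0,0]},{"linear":[0,0,-0.3],"angular":[0,0,0]},{"linear":[0,0,-0.3],"angular":[0,0,0]},{"linear":[0,0,-0.3],"angular":[0,0,0]}])

```text
t: 34.3
eef_pos: [390.5, -356.1, 79.0]
tool_rot: [0.479, 0.52, -0.52, -0.479]
force: [-1.7, -0.2, 1.0]
opening: -0.3
```

```bash
python3 - <<'E'
from h import *
c=cams.read_camera('scene');save(c,'push1');im=c['image'][130:260,60:250,::-1];cv2.imwrite('pics/push1c.png',cv2.resize(im,None,fx=4,fy=4))
B=lambda x,y:(542-0+x*.9966-y*.082,-344.2+x*.082+y*.9966)
go(*B(-95,0),78,94.7)
E
```

```text
t 34.4 pos [ 391.4 -356.1   79. ] yaw 94.7 q6 -0.82 open -0.0 F [ 0.5 -0.3  0.2]
   turn 0.001  shift [-0.02  0.06 -2.8 ] frame x [-0.08  1.   -0.  ] z [-1.   -0.08 -0.  ] tilt 0.000
```

View pics/push1c.png

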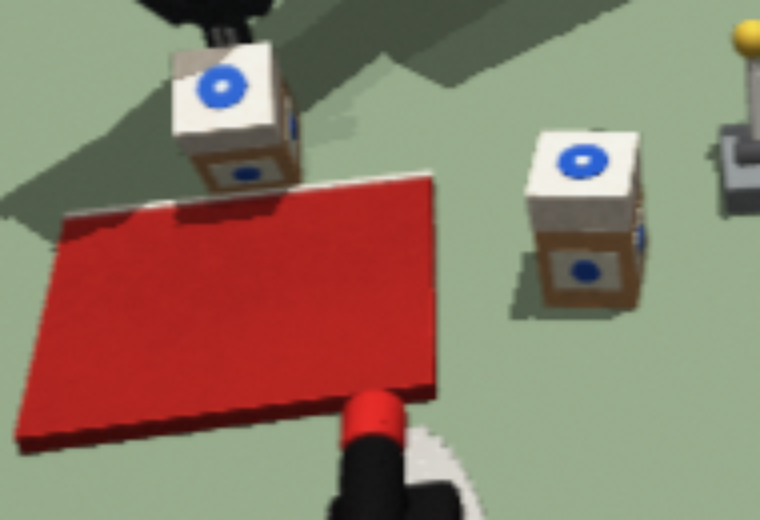

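The picture shows the box tilting over the white edge at crop pixel (235,120), with the shut fingers behind it. I keep pushing slowly.

Request:
drive_tool(commands=[{"linear":[0,0,-0.3],"angular":[0,0,0]},{"linear":[0,0,-0.3],"angular":[0,0,0]},{"linear":[0,0,-0.3],"angular":[0,0,0]},{"linear":[0,0,-0.3],"angular":[0,0,0]},{"linear":[0,0,-0.3],"angular":[0,0,0]},{"linear":[0,0,-0.3],"angular":[0,0,0]},{"linear":[0,0,-0.3],"angular":[0,0,0]},{"linear":[0,0,-0.3],"angular":[0,0,0]}])

```text
t: 35.35
eef_pos: [437.9, -352.1, 78.9]
tool_rot: [0.479, 0.52, -0.52, -0.479]
force: [-0.7, -0.1, 0.2]
opening: -0.2
```

Request:
drive_tool(commands=[{"linear":[0,0,-0.3],"angular":[0,0,0]},{"linear":[0,0,-0.3],"angular":[0,0,0]},{"linear":[0,0,-0.2],"angular":[0,0,0]},{"linear":[0,0,0],"angular":[0,0,0]},{"linear":[0,0,0],"angular":[0,0,0]},{"linear":[0,0,0.5],"angular":[0,0,0]},{"linear":[0,0,0.8],"angular":[0,0,0]},{"linear":[0,0,0.8],"angular":[0,0,0]}])

```text
t: 36.35
eef_pos: [409.9, -354.2, 78.9]
tool_rot: [-0.479, -0.52, 0.52, 0.479]
force: [0.0, -0.7, 0.1]
opening: -0.2
```

Request:
drive_tool(commands=[{"linear":[0,-1,0],"angular":[0,0,0]},{"linear":[0,-1,0],"angular":[0,0,0]},{"linear":[0,-1,0],"angular":[0,0,0]},{"linear":[0,-1,0],"angular":[0,0,0]},{"linear":[0,-1,0],"angular":[0,0,0]},{"linear":[0,0,0],"angular":[0,0,0]},{"linear":[0,0,0],"angular":[0,0,0]},{"linear":[0,0,0],"angular":[0,0,0]}], jaw=1)

```text
t: 37.35
eef_pos: [410.8, -353.8, 177.7]
tool_rot: [-0.478, -0.52, 0.52, 0.48]
force: [0.5, 0.4, -0.6]
opening: 85.7
```

```bash
python3 - <<'E'
from h import *
c=cams.read_camera('scene');save(c,'tipped')
boxes();P,_,_=pts(c);q=P[(P[:,2]>65)&(P[:,2]<85)&(P[:,0]>350)&(P[:,0]<700)&(P[:,1]<-220)&(P[:,1]>-480)]
r=cv2.minAreaRect(q[:,:2].astype(np.float32));print(r,np.median(q[:,2]))
d=np.array(r[0])-[542,-344.2];print('board',d@[.9966,.082],d@[-.082,.9966])
go(533.5,-121.7,181,82.5)
E
```

```text
box 533.9 121.1 size 61 61 rot 15.6 z 97
box 533.3 -121.7 size 62 61 rot 82.4 z 98
box 538.8 415.7 size 61 63 rot 15.8 z 102
box 637.1 55.0 size 61 61 rot 83.1 z 97
((455.7583312988281, -351.2210693359375), (102.37313842773438, 61.64408874511719), 4.24210786819458) 75.62490625124988
board -86.52417471313477 0.07461913330077063
t 37.5 pos [ 411.1 -353.9  177.9] yaw 94.7 q6 -0.79 open 85.3 F [ 0.4 -0.3  0.1]
   turn 0.203  shift [12.31 -0.14 -4.55] frame x [0.13 0.99 0.  ] z [-0.99  0.13  0.  ] tilt 0.000
```

View pics/tipped.png

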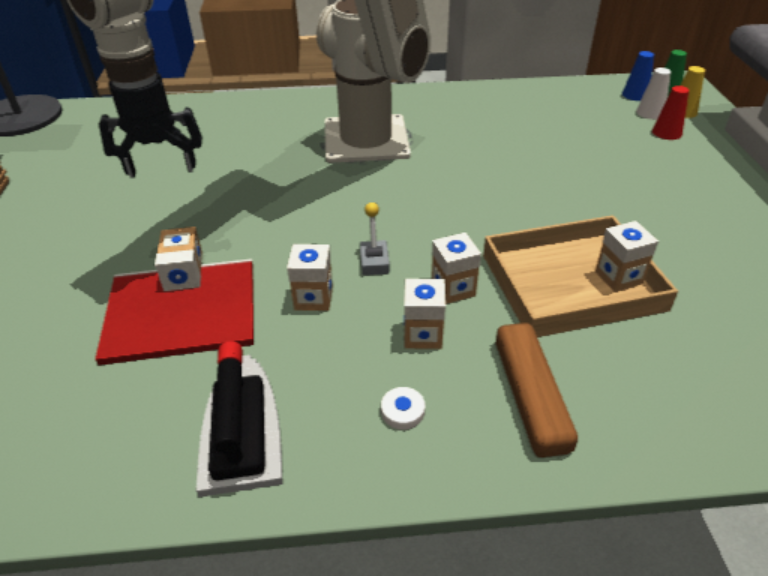

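The picture shows the heavy box lying flat on the board at (178,258). Next is the box at (533,-122).

Request:
drive_tool(commands=[{"linear":[0,0,0],"angular":[0,0.101,0]},{"linear":[0,0,0],"angular":[0,0.102,0]},{"linear":[0.95,0,-0.35],"angular":[0,0,0]},{"linear":[0.95,0,-0.35],"angular":[0,0,0]},{"linear":[0.95,0,-0.35],"angular":[0,0,0]},{"linear":[0.95,0,-0.35],"angular":[0,0,0]},{"linear":[0.95,0,-0.35],"angular":[0,0,0]},{"linear":[0.95,0,-0.35],"angular":[0,0,0]}])

```text
t: 38.45
eef_pos: [468.8, -244.5, 178.9]
tool_rot: [-0.531, -0.467, 0.467, 0.531]
force: [-0.1, 0.1, 0.3]
opening: 85.0
```

Request:
drive_tool(commands=[{"linear":[0.95,0,-0.35],"angular":[0,0,0]},{"linear":[0.95,0,-0.35],"angular":[0,0,0]},{"linear":[0.95,0,-0.35],"angular":[0,0,0]},{"linear":[0.95,0,-0.35],"angular":[0,0,0]},{"linear":[0.95,0,-0.35],"angular":[0,0,0]},{"linear":[0.95,0,-0.35],"angular":[0,0,0]},{"linear":[0.91,0,-0.35],"angular":[0,0,0]},{"linear":[0,0,0],"angular":[0,0,0]}])

```text
t: 39.45
eef_pos: [534.6, -120.5, 178.8]
tool_rot: [0.531, 0.467, -0.467, -0.531]
force: [-0.6, 0.4, -0.5]
opening: 85.3
```

Request:
drive_tool(commands=[{"linear":[0,1,0],"angular":[0,0,0]},{"linear":[0,1,0],"angular":[0,0,0]},{"linear":[0,0,0],"angular":[0,0,0]},{"linear":[0,0,0],"angular":[0,0,0]},{"linear":[0,0,0],"angular":[0,0,0]},{"linear":[0,0,0],"angular":[0,0,0]},{"linear":[0,0,0],"angular":[0,0,0]},{"linear":[0,0,0],"angular":[0,0,0]}])

```text
t: 40.45
eef_pos: [533.9, -122.0, 139.0]
tool_rot: [0.532, 0.466, -0.466, -0.531]
force: [0.5, -0.5, 0.3]
opening: 85.3
```

```bash
cat >> h.py <<'E'
def heavy(cam='top'):
    c=cams.read_camera(cam);P,_,_=pts(c);q=P[(P[:,2]>68)&(P[:,2]<84)&(P[:,0]>350)&(P[:,0]<700)&(P[:,1]<-220)&(P[:,1]>-480)]
    r=cv2.minAreaRect(q[:,:2].astype(np.float32));d=np.array(r[0])-[542,-344.2];print('heavy',r,np.median(q[:,2]),'board',d@[.9966,.082],d@[-.082,.9966])
E
python3 - <<'E'
from h import *
heavy();boxes('scene');go(533.4,-121.7,46,82.5)
E
```

```text
heavy ((454.82830810546875, -350.4499816894531), (97.64144134521484, 60.10212326049805), 3.513066291809082) 76.28124388592647 board -87.387806640625 0.9193469836425665
box 535.0 120.2 size 66 62 rot 14.8 z 97
box 534.6 -122.7 size 61 62 rot 83.7 z 97
box 539.6 414.4 size 65 65 rot 15.1 z 102
box 638.8 54.0 size 61 63 rot 84.0 z 97
t 40.5 pos [ 533.9 -122.   138.9] yaw 82.5 q6 -0.09 open 85.1 F [0.  0.1 0.6]
   turn 0.000  shift [0.01 4.65 0.02] frame x [ 0.13  0.99 -0.  ] z [-0.99  0.13  0.  ] tilt 0.000
```

Request:
drive_tool(commands=[{"linear":[0,1,0],"angular":[0,0,0]},{"linear":[0,1,0],"angular":[0,0,0]},{"linear":[0,1,0],"angular":[0,0,0]},{"linear":[0,1,0],"angular":[0,0,0]},{"linear":[0,0.5,0],"angular":[0,0,0]},{"linear":[0,0.15,0],"angular":[0,0,0]},{"linear":[0,0,0],"angular":[0,0,0]},{"linear":[0,0,0],"angular":[0,0,0]}])

```text
t: 41.55
eef_pos: [534.5, -122.2, 46.7]
tool_rot: [0.532, 0.467, -0.466, -0.531]
force: [0.5, -0.3, 0.9]
opening: 85.1
```

Request:
drive_tool(commands=[{"linear":[0,0,0],"angular":[0,0,0]},{"linear":[0,0,0],"angular":[0,0,0]},{"linear":[0,0,0],"angular":[0,0,0]},{"linear":[0,0,0],"angular":[0,0,0]},{"linear":[0,0,0],"angular":[0,0,0]},{"linear":[0,0,0],"angular":[0,0,0]},{"linear":[0,0,0],"angular":[0,0,0]},{"linear":[0,0,0],"angular":[0,0,0]}], jaw=-1)

```text
t: 42.55
eef_pos: [534.6, -122.1, 46.7]
tool_rot: [0.532, 0.467, -0.466, -0.531]
force: [-0.2, -0.1, 5.9]
opening: 59.5
```

Request:
drive_tool(commands=[{"linear":[0,-0.5,0],"angular":[0,0,0]},{"linear":[0,-1,0],"angular":[0,0,0]},{"linear":[0,-1,0],"angular":[0,0,0]},{"linear":[0,-1,0],"angular":[0,0,0]},{"linear":[0,-1,0],"angular":[0,0,0]},{"linear":[0,-1,0],"angular":[0,0,0]},{"linear":[0,-1,0],"angular":[0,0,0]},{"linear":[0,-0.5,0],"angular":[0,0,0]}])

```text
t: 43.55
eef_pos: [533.7, -122.0, 186.6]
tool_rot: [-0.532, -0.466, 0.466, 0.532]
force: [-0.1, -0.1, -1.4]
opening: 59.2
```

```bash
cat >> h.py <<'E'
T=lambda x,y:(535.7+x*.9888-y*.1495,334.4+x*.1495+y*.9888)
E
python3 - <<'E'
from h import *
boxes();go(*T(-62,56),186,98.6);go(*T(48,-58),186,98.6)
E
```

```text
box 534.2 121.5 size 62 61 rot 15.1 z 97
box 539.0 416.0 size 62 62 rot 15.6 z 102
box 637.2 54.9 size 61 62 rot 83.2 z 97
t 43.6 pos [ 534.2 -122.1  187.6] yaw 82.5 q6 -0.09 open 59.0 F [ 0.9 -1.  -1.4]
   turn -0.268  shift [25.36  0.07 -0.39] frame x [-0.15  0.99 -0.  ] z [-0.99 -0.15 -0.  ] tilt 0.000
t 43.6 pos [ 534.2 -122.1  187.6] yaw 82.5 q6 -0.09 open 59.0 F [ 0.9 -1.  -1.4]
   turn -0.268  shift [19.66  0.08 -5.89] frame x [-0.15  0.99 -0.  ] z [-0.99 -0.15 -0.  ] tilt 0.000
```

Request:
drive_tool(commands=[{"linear":[0,0,0],"angular":[0,-0.134,0]},{"linear":[0,0,0],"angular":[0,-0.134,0]},{"linear":[0.5,0,0],"angular":[0,0,0]},{"linear":[1,0,-0.015],"angular":[0,0,0]},{"linear":[1,0,-0.015],"angular":[0,0,0]},{"linear":[1,0,-0.015],"angular":[0,0,0]},{"linear":[1,0,-0.015],"angular":[0,0,0]},{"linear":[1,0,-0.015],"angular":[0,0,0]}])

```text
t: 44.6
eef_pos: [518.6, -11.3, 186.0]
tool_rot: [0.461, 0.536, -0.536, -0.461]
force: [-0.4, 0.3, -2.7]
opening: 59.1
```

Request:
drive_tool(commands=[{"linear":[1,0,-0.015],"angular":[0,0,0]},{"linear":[1,0,-0.015],"angular":[0,0,0]},{"linear":[1,0,-0.015],"angular":[0,0,0]},{"linear":[1,0,-0.015],"angular":[0,0,0]},{"linear":[1,0,-0.015],"angular":[0,0,0]},{"linear":[1,0,-0.015],"angular":[0,0,0]},{"linear":[1,0,-0.015],"angular":[0,0,0]},{"linear":[1,0,-0.015],"angular":[0,0,0]}])

```text
t: 45.6
eef_pos: [496.8, 147.1, 186.0]
tool_rot: [0.461, 0.536, -0.536, -0.461]
force: [-0.6, 0.3, -2.8]
opening: 59.3
```

Request:
drive_tool(commands=[{"linear":[1,0,-0.015],"angular":[0,0,0]},{"linear":[1,0,-0.015],"angular":[0,0,0]},{"linear":[1,0,-0.015],"angular":[0,0,0]},{"linear":[1,0,-0.015],"angular":[0,0,0]},{"linear":[1,0,-0.015],"angular":[0,0,0]},{"linear":[1,0,-0.015],"angular":[0,0,0]},{"linear":[1,0,-0.015],"angular":[0,0,0]},{"linear":[1,0,-0.015],"angular":[0,0,0]}])

```text
t: 46.6
eef_pos: [475.6, 305.4, 185.9]
tool_rot: [-0.461, -0.536, 0.536, 0.461]
force: [-0.6, 0.4, -1.2]
opening: 59.3
```

Request:
drive_tool(commands=[{"linear":[1,0,0],"angular":[0,0,0]},{"linear":[1,0,0],"angular":[0,0,0]},{"linear":[1,0,0],"angular":[0,0,0]},{"linear":[0.86,0,-0.03],"angular":[0,0,0]},{"linear":[0,0,0],"angular":[0,0,0]},{"linear":[0,0,0],"angular":[0,0,0]},{"linear":[0,0,0],"angular":[0,0,0]},{"linear":[0,0,0],"angular":[0,0,0]}])

```text
t: 47.6
eef_pos: [465.1, 379.9, 186.1]
tool_rot: [0.461, 0.536, -0.536, -0.461]
force: [0.6, 0.1, -1.8]
opening: 59.2
```

```bash
python3 - <<'E'
from h import *
boxes();go(*T(-62,56),53.2,98.6)
E
```

```text
box 534.1 121.4 size 61 61 rot 15.1 z 97
box 538.9 416.1 size 62 63 rot 15.2 z 102
box 637.0 55.0 size 61 62 rot 83.2 z 97
t 47.6 pos [465.1 380.  186. ] yaw 98.6 q6 0.54 open 59.3 F [ 0.1 -0.7 -3.1]
   turn -0.001  shift [ 0.02  6.64 -0.05] frame x [-0.15  0.99 -0.  ] z [-0.99 -0.15 -0.  ] tilt 0.000
```

Request:
drive_tool(commands=[{"linear":[0,0.7,-0.05],"angular":[0,0,0]},{"linear":[0,1,0],"angular":[0,0,0]},{"linear":[0,1,0],"angular":[0,0,0]},{"linear":[0,1,0],"angular":[0,0,0]},{"linear":[0,1,0],"angular":[0,0,0]},{"linear":[0,1,0],"angular":[0,0,0]},{"linear":[0,0.6,0],"angular":[0,0,0]},{"linear":[0,0.34,0],"angular":[0,0,0]}])

```text
t: 48.65
eef_pos: [465.3, 380.1, 52.7]
tool_rot: [-0.461, -0.536, 0.537, 0.461]
force: [-6.9, -8.7, 20.9]
opening: 59.4
```

Request:
drive_tool(commands=[{"linear":[0,0,0],"angular":[0,0,0]},{"linear":[0,0,0],"angular":[0,0,0]},{"linear":[0,0,0],"angular":[0,0,0]},{"linear":[0,0,0],"angular":[0,0,0]},{"linear":[0,0,0],"angular":[0,0,0]},{"linear":[0,0,0],"angular":[0,0,0]},{"linear":[0,0,0],"angular":[0,0,0]},{"linear":[0,0,0],"angular":[0,0,0]}])

```text
t: 49.65
eef_pos: [465.8, 380.7, 53.1]
tool_rot: [-0.461, -0.536, 0.536, 0.461]
force: [-0.0, 0.6, -1.3]
opening: 59.5
```

Request:
drive_tool(commands=[{"linear":[0,0,0],"angular":[0,0,0]},{"linear":[0,0,0],"angular":[0,0,0]},{"linear":[0,0,0],"angular":[0,0,0]},{"linear":[0,0,0],"angular":[0,0,0]},{"linear":[0,0,0],"angular":[0,0,0]},{"linear":[0,0,0],"angular":[0,0,0]},{"linear":[0,0,0],"angular":[0,0,0]},{"linear":[0,0,0],"angular":[0,0,0]}], jaw=1)

```text
t: 50.65
eef_pos: [465.8, 380.7, 53.1]
tool_rot: [-0.461, -0.536, 0.536, 0.461]
force: [-0.1, -0.2, -0.8]
opening: 85.0
```

Request:
drive_tool(commands=[{"linear":[0,-0.5,0],"angular":[0,0,0]},{"linear":[0,-1,0],"angular":[0,0,0]},{"linear":[0,-1,0],"angular":[0,0,0]},{"linear":[0,-1,0],"angular":[0,0,0]},{"linear":[0,-1,0],"angular":[0,0,0]},{"linear":[0,-1,0],"angular":[0,0,0]},{"linear":[0,-1,0],"angular":[0,0,0]},{"linear":[0,0,0],"angular":[0,0,0]}])

```text
t: 51.65
eef_pos: [466.9, 381.6, 185.7]
tool_rot: [0.461, 0.538, -0.534, -0.461]
force: [-0.1, 0.4, -1.0]
opening: 85.5
```

```bash
python3 - <<'E'
from h import *
boxes('scene');boxes();go(637,55,183,83.2)
E
```

```text
box 466.8 379.3 size 66 64 rot 8.4 z 102
box 535.6 120.5 size 65 62 rot 14.6 z 97
box 539.2 415.2 size 65 65 rot 16.7 z 102
box 638.1 54.0 size 61 65 rot 84.0 z 97
box 465.4 380.3 size 62 61 rot 7.4 z 102
box 533.7 121.2 size 61 61 rot 15.4 z 97
box 538.9 415.8 size 62 62 rot 15.4 z 102
box 637.1 55.1 size 61 62 rot 83.5 z 97
t 51.8 pos [465.8 380.6 183.1] yaw 98.6 q6 0.54 open 85.5 F [-0.3 -0.7 -0.5]
   turn 0.257  shift [-15.15   0.   -10.43] frame x [0.12 0.99 0.  ] z [-0.99  0.12 -0.  ] tilt 0.000
```

Request:
drive_tool(commands=[{"linear":[0,0,0],"angular":[0,0.128,0]},{"linear":[0,0,0],"angular":[0,0.128,0]},{"linear":[-0.95,0,-0.65],"angular":[0,0,0]},{"linear":[-0.95,0,-0.65],"angular":[0,0,0]},{"linear":[-0.95,0,-0.65],"angular":[0,0,0]},{"linear":[-0.95,0,-0.65],"angular":[0,0,0]},{"linear":[-0.95,0,-0.65],"angular":[0,0,0]},{"linear":[-0.95,0,-0.65],"angular":[0,0,0]}])

```text
t: 52.75
eef_pos: [529.4, 257.3, 181.6]
tool_rot: [-0.528, -0.469, 0.471, 0.529]
force: [-0.4, 0.3, 0.2]
opening: 85.0
```

Request:
drive_tool(commands=[{"linear":[-0.95,0,-0.65],"angular":[0,0,0]},{"linear":[-0.95,0,-0.65],"angular":[0,0,0]},{"linear":[-0.95,0,-0.65],"angular":[0,0,0]},{"linear":[-0.95,0,-0.65],"angular":[0,0,0]},{"linear":[-0.95,0,-0.65],"angular":[0,0,0]},{"linear":[-0.95,0,-0.65],"angular":[0,0,0]},{"linear":[-0.95,0,-0.65],"angular":[0,0,0]},{"linear":[-0.95,0,-0.65],"angular":[0,0,0]}])

```text
t: 53.75
eef_pos: [615.7, 93.9, 182.8]
tool_rot: [-0.528, -0.47, 0.47, 0.529]
force: [0.4, 1.0, 0.4]
opening: 85.3
```

Request:
drive_tool(commands=[{"linear":[-0.95,0,-0.66],"angular":[0,0,0]},{"linear":[-0.9,0,-0.66],"angular":[0,0,0]},{"linear":[0,0,0],"angular":[0,0,0]},{"linear":[0,1,0],"angular":[0,0,0]},{"linear":[0,1,0],"angular":[0,0,0]},{"linear":[0,0,0],"angular":[0,0,0]},{"linear":[0,0,0],"angular":[0,0,0]},{"linear":[0,0,0],"angular":[0,0,0]}])

```text
t: 54.75
eef_pos: [637.8, 55.6, 144.4]
tool_rot: [0.529, 0.47, -0.469, -0.528]
force: [-0.0, -0.1, -0.7]
opening: 85.4
```

```bash
python3 - <<'E'
from h import *
boxes('scene');go(637,55,46,83.3)
E
```

```text
box 466.1 379.2 size 66 63 rot 8.0 z 102
box 540.2 415.5 size 65 65 rot 15.5 z 102
box 537.5 107.0 size 65 36 rot 12.3 z 97
box 638.7 54.1 size 61 64 rot 84.0 z 97
t 54.8 pos [637.8  55.5 144.3] yaw 83.3 q6 0.20 open 84.9 F [-0.   0.1  0.2]
   turn -0.001  shift [-0.03  4.92  0.04] frame x [0.12 0.99 0.  ] z [-0.99  0.12 -0.  ] tilt 0.000
```

Request:
drive_tool(commands=[{"linear":[0,1,0],"angular":[0,0,0]},{"linear":[0,1,0],"angular":[0,0,0]},{"linear":[0,1,0],"angular":[0,0,0]},{"linear":[0,1,0],"angular":[0,0,0]},{"linear":[0,0.6,0],"angular":[0,0,0]},{"linear":[0,0.3,0],"angular":[0,0,0]},{"linear":[0,0,0],"angular":[0,0,0]},{"linear":[0,0,0],"angular":[0,0,0]}])

```text
t: 55.8
eef_pos: [637.8, 55.3, 46.0]
tool_rot: [0.529, 0.47, -0.469, -0.528]
force: [1.1, -0.0, 0.1]
opening: 85.3
```

Request:
drive_tool(commands=[{"linear":[0,0,0],"angular":[0,0,0]},{"linear":[0,0,0],"angular":[0,0,0]},{"linear":[0,0,0],"angular":[0,0,0]},{"linear":[0,0,0],"angular":[0,0,0]},{"linear":[0,0,0],"angular":[0,0,0]},{"linear":[0,0,0],"angular":[0,0,0]},{"linear":[0,0,0],"angular":[0,0,0]},{"linear":[0,0,0],"angular":[0,0,0]}], jaw=-1)

```text
t: 56.8
eef_pos: [637.8, 55.2, 46.0]
tool_rot: [0.529, 0.47, -0.469, -0.528]
force: [0.2, -0.9, 4.7]
opening: 59.0
```

Request:
drive_tool(commands=[{"linear":[0,-0.5,0],"angular":[0,0,0]},{"linear":[0,-1,0],"angular":[0,0,0]},{"linear":[0,-1,0],"angular":[0,0,0]},{"linear":[0,-1,0],"angular":[0,0,0]},{"linear":[0,-1,0],"angular":[0,0,0]},{"linear":[0,-1,0],"angular":[0,0,0]},{"linear":[0,-1,0],"angular":[0,0,0]},{"linear":[0,-0.5,0],"angular":[0,0,0]}])

```text
t: 57.8
eef_pos: [637.0, 55.4, 185.7]
tool_rot: [-0.529, -0.47, 0.47, 0.529]
force: [1.2, 0.3, -1.4]
opening: 59.7
```

```bash
python3 - <<'E'
from h import *
boxes();go(*T(48,-56),186,98.6)
E
```

```text
box 465.4 380.4 size 61 62 rot 9.0 z 102
box 538.5 415.7 size 63 63 rot 14.7 z 102
t 57.9 pos [637.5  55.4 186.8] yaw 83.3 q6 0.20 open 59.2 F [ 0.6 -0.4 -1.5]
   turn -0.256  shift [11.76  0.05  0.55] frame x [-0.15  0.99  0.  ] z [-0.99 -0.15 -0.  ] tilt 0.000
```

Request:
drive_tool(commands=[{"linear":[0,0,0],"angular":[0,-0.128,0]},{"linear":[0,0,0],"angular":[0,-0.128,0]},{"linear":[0.76,0,0.05],"angular":[0,0,0]},{"linear":[1,0,0.05],"angular":[0,0,0]},{"linear":[1,0,0.05],"angular":[0,0,0]},{"linear":[1,0,0.05],"angular":[0,0,0]},{"linear":[1,0,0.05],"angular":[0,0,0]},{"linear":[1,0,0.05],"angular":[0,0,0]}])

```text
t: 58.85
eef_pos: [613.6, 169.9, 185.2]
tool_rot: [0.461, 0.536, -0.536, -0.461]
force: [1.1, 0.2, -2.2]
opening: 59.4
```

Request:
drive_tool(commands=[{"linear":[1,0,0.05],"angular":[0,0,0]},{"linear":[1,0,0.05],"angular":[0,0,0]},{"linear":[1,0,0.05],"angular":[0,0,0]},{"linear":[1,0,0.05],"angular":[0,0,0]},{"linear":[1,0,0.05],"angular":[0,0,0]},{"linear":[1,0,0],"angular":[0,0,0]},{"linear":[0,0,0],"angular":[0,0,0]},{"linear":[0,0,0],"angular":[0,0,0]}])

```text
t: 59.85
eef_pos: [591.1, 286.0, 185.0]
tool_rot: [-0.461, -0.536, 0.536, 0.461]
force: [-0.7, -0.6, -2.5]
opening: 59.1
```

Request:
drive_tool(commands=[{"linear":[0,1,0],"angular":[0,0,0]},{"linear":[0,1,0],"angular":[0,0,0]},{"linear":[0,1,0],"angular":[0,0,0]},{"linear":[0,0,0],"angular":[0,0,0]},{"linear":[0,0,0],"angular":[0,0,0]},{"linear":[0,0,0],"angular":[0,0,0]},{"linear":[0,0,0],"angular":[0,0,0]},{"linear":[0,0,0],"angular":[0,0,0]}])

```text
t: 60.85
eef_pos: [591.2, 286.3, 125.6]
tool_rot: [0.461, 0.536, -0.536, -0.461]
force: [-0.1, -0.2, -3.2]
opening: 59.2
```

```bash
python3 - <<'E'
from h import *
boxes();go(*T(48,-56),52.6,98.6)
E
```

```text
box 534.0 121.5 size 61 61 rot 14.8 z 97
t 60.9 pos [591.2 286.3 125.5] yaw 98.6 q6 0.30 open 58.9 F [-0.3 -1.  -2. ]
   turn 0.000  shift [-0.01  3.64 -0.02] frame x [-0.15  0.99  0.  ] z [-0.99 -0.15 -0.  ] tilt 0.000
```

Request:
drive_tool(commands=[{"linear":[0,1,0],"angular":[0,0,0]},{"linear":[0,1,0],"angular":[0,0,0]},{"linear":[0,0.7,0],"angular":[0,0,0]},{"linear":[0,0.5,0],"angular":[0,0,0]},{"linear":[0,0.3,0],"angular":[0,0,0]},{"linear":[0,0.14,0],"angular":[0,0,0]},{"linear":[0,0,0],"angular":[0,0,0]},{"linear":[0,0,0],"angular":[0,0,0]}])

```text
t: 61.9
eef_pos: [591.4, 286.3, 52.9]
tool_rot: [0.461, 0.536, -0.536, -0.461]
force: [-0.1, 0.5, -2.5]
opening: 59.3
```

Request:
drive_tool(commands=[{"linear":[0,0,0],"angular":[0,0,0]},{"linear":[0,0,0],"angular":[0,0,0]},{"linear":[0,0,0],"angular":[0,0,0]},{"linear":[0,0,0],"angular":[0,0,0]},{"linear":[0,0,0],"angular":[0,0,0]},{"linear":[0,0,0],"angular":[0,0,0]},{"linear":[0,0,0],"angular":[0,0,0]},{"linear":[0,0,0],"angular":[0,0,0]}], jaw=1)

```text
t: 62.9
eef_pos: [591.1, 286.2, 52.3]
tool_rot: [0.461, 0.536, -0.536, -0.461]
force: [-0.5, -0.2, 0.2]
opening: 85.5
```

Request:
drive_tool(commands=[{"linear":[0,-0.5,0],"angular":[0,0,0]},{"linear":[0,-1,0],"angular":[0,0,0]},{"linear":[0,-1,0],"angular":[0,0,0]},{"linear":[0,-1,0],"angular":[0,0,0]},{"linear":[0,-1,0],"angular":[0,0,0]},{"linear":[0,-1,0],"angular":[0,0,0]},{"linear":[0,-1,0],"angular":[0,0,0]},{"linear":[0,0,0],"angular":[0,0,0]}])

```text
t: 63.9
eef_pos: [592.4, 286.8, 185.2]
tool_rot: [0.462, 0.538, -0.534, -0.46]
force: [0.3, 0.4, -0.5]
opening: 85.2
```

```bash
python3 - <<'E'
from h import *
boxes('scene');boxes();go(533.9,121.4,183,105.1)
E
```

```text
box 466.5 379.0 size 66 64 rot 9.2 z 102
box 533.8 119.8 size 65 63 rot 14.4 z 97
box 539.5 415.3 size 63 65 rot 16.4 z 102
box 592.4 285.4 size 64 63 rot 8.3 z 102
box 534.2 121.3 size 61 61 rot 15.0 z 97
box 579.7 285.0 size 39 62 rot 8.9 z 102
t 64.0 pos [591.  286.1 182.3] yaw 98.6 q6 0.30 open 85.4 F [0.1 0.6 0.4]
   turn -0.108  shift [-7.21 -0.04  4.9 ] frame x [-0.26  0.97  0.  ] z [-0.97 -0.26 -0.  ] tilt 0.000
```

Request:
drive_tool(commands=[{"linear":[0,0,0],"angular":[0,-0.108,0]},{"linear":[-0.9,0,0.61],"angular":[0,0,0]},{"linear":[-0.9,0,0.61],"angular":[0,0,0]},{"linear":[-0.9,0,0.61],"angular":[0,0,0]},{"linear":[-0.9,0,0.61],"angular":[0,0,0]},{"linear":[-0.9,0,0.61],"angular":[0,0,0]},{"linear":[-0.9,0,0.61],"angular":[0,0,0]},{"linear":[-0.9,0,0.62],"angular":[0,0,0]}])

```text
t: 65.0
eef_pos: [540.2, 141.2, 181.1]
tool_rot: [-0.43, -0.561, 0.562, 0.43]
force: [0.7, -0.3, 0.6]
opening: 85.5
```

Request:
drive_tool(commands=[{"linear":[-0.91,0,0.62],"angular":[0,0,0]},{"linear":[0,0,0],"angular":[0,0,0]},{"linear":[0,1,0],"angular":[0,0,0]},{"linear":[0,1,0],"angular":[0,0,0]},{"linear":[0,0,0],"angular":[0,0,0]},{"linear":[0,0,0],"angular":[0,0,0]},{"linear":[0,0,0],"angular":[0,0,0]},{"linear":[0,0,0],"angular":[0,0,0]}])

```text
t: 66.0
eef_pos: [534.5, 121.6, 143.1]
tool_rot: [0.43, 0.562, -0.561, -0.43]
force: [-0.1, -0.3, 1.0]
opening: 85.2
```

```bash
python3 - <<'E'
from h import *
boxes('scene');go(534,121.2,46,105.1)
E
```

```text
box 466.7 379.8 size 66 65 rot 9.5 z 102
box 534.9 119.5 size 66 62 rot 16.1 z 97
box 540.5 415.4 size 64 66 rot 14.0 z 102
box 592.5 285.4 size 63 63 rot 8.3 z 102
t 66.0 pos [534.4 121.6 142.9] yaw 105.1 q6 -0.04 open 85.9 F [-0.5 -0.6 -0.1]
   turn -0.000  shift [-0.01  4.85  0.03] frame x [-0.26  0.97  0.  ] z [-0.97 -0.26 -0.  ] tilt 0.000
```

Request:
drive_tool(commands=[{"linear":[0,1,0],"angular":[0,0,0]},{"linear":[0,1,0],"angular":[0,0,0]},{"linear":[0,1,0],"angular":[0,0,0]},{"linear":[0,1,0],"angular":[0,0,0]},{"linear":[0,0.6,0],"angular":[0,0,0]},{"linear":[0,0.25,0],"angular":[0,0,0]},{"linear":[0,0,0],"angular":[0,0,0]},{"linear":[0,0,0],"angular":[0,0,0]}])

```text
t: 67.05
eef_pos: [534.6, 121.6, 46.1]
tool_rot: [0.43, 0.562, -0.561, -0.43]
force: [0.1, 0.3, -0.3]
opening: 85.3
```

Request:
drive_tool(commands=[{"linear":[0,0,0],"angular":[0,0,0]},{"linear":[0,0,0],"angular":[0,0,0]},{"linear":[0,0,0],"angular":[0,0,0]},{"linear":[0,0,0],"angular":[0,0,0]},{"linear":[0,0,0],"angular":[0,0,0]},{"linear":[0,0,0],"angular":[0,0,0]},{"linear":[0,0,0],"angular":[0,0,0]},{"linear":[0,0,0],"angular":[0,0,0]}], jaw=-1)

```text
t: 68.05
eef_pos: [534.7, 121.5, 46.1]
tool_rot: [0.43, 0.562, -0.561, -0.43]
force: [0.7, -0.5, 6.2]
opening: 59.2
```

Request:
drive_tool(commands=[{"linear":[0,-0.5,0],"angular":[0,0,0]},{"linear":[0,-1,0],"angular":[0,0,0]},{"linear":[0,-1,0],"angular":[0,0,0]},{"linear":[0,-1,0],"angular":[0,0,0]},{"linear":[0,-1,0],"angular":[0,0,0]},{"linear":[0,-1,0],"angular":[0,0,0]},{"linear":[0,-1,0],"angular":[0,0,0]},{"linear":[0,-0.5,0],"angular":[0,0,0]}])

```text
t: 69.05
eef_pos: [533.8, 121.5, 185.9]
tool_rot: [-0.43, -0.561, 0.561, 0.43]
force: [-0.7, 0.1, -2.9]
opening: 59.1
```

```bash
python3 - <<'E'
from h import *
heavy();boxes();go(*T(-52,-58),186,98.6)
E
```

```text
heavy ((455.35174560546875, -351.08685302734375), (97.11884307861328, 62.75916290283203), 4.9179558753967285) 76.2858041383133 board -86.91837227783205 0.24171913330076933
box 465.3 380.8 size 61 63 rot 8.8 z 102
box 538.6 416.0 size 61 62 rot 15.4 z 102
t 69.2 pos [534.2 121.5 186. ] yaw 105.1 q6 -0.04 open 59.1 F [ 0.9  0.3 -2.5]
   turn 0.108  shift [ 7.61 -0.    0.94] frame x [-0.15  0.99 -0.  ] z [-0.99 -0.15 -0.  ] tilt 0.000
```

Request:
drive_tool(commands=[{"linear":[0,0,0],"angular":[0,0.108,0]},{"linear":[0.95,0,0.12],"angular":[0,0,0]},{"linear":[0.95,0,0.12],"angular":[0,0,0]},{"linear":[0.95,0,0.12],"angular":[0,0,0]},{"linear":[0.95,0,0.12],"angular":[0,0,0]},{"linear":[0.95,0,0.12],"angular":[0,0,0]},{"linear":[0.95,0,0.12],"angular":[0,0,0]},{"linear":[0.95,0,0.12],"angular":[0,0,0]}])

```text
t: 70.15
eef_pos: [497.1, 251.7, 185.3]
tool_rot: [0.461, 0.536, -0.536, -0.461]
force: [0.6, -0.2, -3.1]
opening: 59.4
```

Request:
drive_tool(commands=[{"linear":[0.96,0,0.1],"angular":[0,0,0]},{"linear":[0,0,0],"angular":[0,0,0]},{"linear":[0,1,0],"angular":[0,0,0]},{"linear":[0,1,0],"angular":[0,0,0]},{"linear":[0,1,0],"angular":[0,0,0]},{"linear":[0,0,0],"angular":[0,0,0]},{"linear":[0,0,0],"angular":[0,0,0]},{"linear":[0,0,0],"angular":[0,0,0]}])

```text
t: 71.15
eef_pos: [493.5, 269.4, 126.5]
tool_rot: [0.461, 0.537, -0.535, -0.461]
force: [-0.4, 0.1, -3.6]
opening: 59.4
```

```bash
python3 - <<'E'
from h import *
boxes();go(*T(-52,-58),52.6,98.6)
E
```

```text
box 591.0 286.3 size 62 62 rot 7.9 z 102
t 71.2 pos [493.3 269.4 126.4] yaw 98.6 q6 0.35 open 59.2 F [-0.1 -1.  -2.4]
   turn -0.000  shift [-0.    3.69  0.03] frame x [-0.15  0.99  0.  ] z [-0.99 -0.15 -0.  ] tilt 0.000
```

Request:
drive_tool(commands=[{"linear":[0,1,0],"angular":[0,0,0]},{"linear":[0,1,0],"angular":[0,0,0]},{"linear":[0,0.7,0],"angular":[0,0,0]},{"linear":[0,0.5,0],"angular":[0,0,0]},{"linear":[0,0.3,0],"angular":[0,0,0]},{"linear":[0,0.19,0],"angular":[0,0,0]},{"linear":[0,0,0],"angular":[0,0,0]},{"linear":[0,0,0],"angular":[0,0,0]}])

```text
t: 72.2
eef_pos: [493.0, 269.3, 52.1]
tool_rot: [0.461, 0.536, -0.536, -0.461]
force: [-0.0, -1.3, -0.1]
opening: 59.3
```

Request:
drive_tool(commands=[{"linear":[0,0,0],"angular":[0,0,0]},{"linear":[0,0,0],"angular":[0,0,0]},{"linear":[0,0,0],"angular":[0,0,0]},{"linear":[0,0,0],"angular":[0,0,0]},{"linear":[0,0,0],"angular":[0,0,0]},{"linear":[0,0,0],"angular":[0,0,0]},{"linear":[0,0,0],"angular":[0,0,0]},{"linear":[0,0,0],"angular":[0,0,0]}], jaw=1)

```text
t: 73.2
eef_pos: [492.6, 269.1, 51.5]
tool_rot: [0.461, 0.536, -0.536, -0.461]
force: [0.2, -0.5, 0.5]
opening: 85.5
```

Request:
drive_tool(commands=[{"linear":[0,-0.5,0],"angular":[0,0,0]},{"linear":[0,-1,0],"angular":[0,0,0]},{"linear":[0,-1,0],"angular":[0,0,0]},{"linear":[0,-1,0],"angular":[0,0,0]},{"linear":[0,-1,0],"angular":[0,0,0]},{"linear":[0,-1,0],"angular":[0,0,0]},{"linear":[0,-1,0],"angular":[0,0,0]},{"linear":[0,0,0],"angular":[0,0,0]}])

```text
t: 74.2
eef_pos: [493.9, 269.8, 184.0]
tool_rot: [0.462, 0.538, -0.534, -0.46]
force: [-0.2, 0.1, -0.7]
opening: 85.3
```

```bash
python3 - <<'E'
from h import *
boxes('scene');c=boxes();P,_,_=pts(c)
near=(abs(P[:,0]-440)<70)&(abs(P[:,1]+10)<50)
q=P[near&(P[:,2]>21)&(P[:,2]<28)];print('base',cv2.minAreaRect(q[:,:2].astype(np.float32)))
q=P[near&(P[:,2]>85)];print('ball',q.mean(0),len(q))
go(365,-11,186,92)
E
```

```text
box 467.4 378.5 size 65 64 rot 10.6 z 102
box 493.0 268.5 size 65 63 rot 8.8 z 102
box 539.3 414.0 size 65 64 rot 15.6 z 102
box 592.2 285.7 size 64 63 rot 8.7 z 102
box 591.0 286.7 size 61 63 rot 8.3 z 102
base ((447.92999267578125, -10.486143112182617), (68.44448852539062, 46.124908447265625), 0.7667154669761658)
ball [411.61027856 -10.57898029 101.74509992] 75
t 74.3 pos [492.5 269.  181.4] yaw 98.6 q6 0.35 open 85.6 F [-0.2 -0.4 -0.6]
   turn 0.110  shift [-13.77  -0.23   6.86] frame x [-0.03  1.    0.  ] z [-1.   -0.03 -0.  ] tilt 0.000
```

Request:
drive_tool(commands=[{"linear":[0,0,0],"angular":[0,0.127,0]},{"linear":[-0.99,0,0.47],"angular":[0,0,0]},{"linear":[-0.99,0,0.47],"angular":[0,0,0]},{"linear":[-0.99,0,0.47],"angular":[0,0,0]},{"linear":[-0.99,0,0.47],"angular":[0,0,0]},{"linear":[-0.99,0,0.47],"angular":[0,0,0]},{"linear":[-0.99,0,0.47],"angular":[0,0,0]},{"linear":[-0.99,0,0.47],"angular":[0,0,0]}], jaw=-1)

```text
t: 75.3
eef_pos: [428.1, 128.4, 180.5]
tool_rot: [-0.495, -0.504, 0.505, 0.496]
force: [-0.3, 0.2, 0.9]
opening: 0.3
```

Request:
drive_tool(commands=[{"linear":[-0.99,0,0.47],"angular":[0,0,0]},{"linear":[-0.99,0,0.47],"angular":[0,0,0]},{"linear":[-0.99,0,0.47],"angular":[0,0,0]},{"linear":[-0.99,0,0.47],"angular":[0,0,0]},{"linear":[-0.99,0,0.47],"angular":[0,0,0]},{"linear":[-0.99,0,0.47],"angular":[0,0,0]},{"linear":[-1,0,0.5],"angular":[0,0,0]},{"linear":[0,0,0],"angular":[0,0,0]}])

```text
t: 76.3
eef_pos: [364.1, -11.4, 181.1]
tool_rot: [-0.496, -0.503, 0.504, 0.497]
force: [0.5, -0.2, 0.2]
opening: 0.0
```

```bash
python3 - <<'E'
from h import *
c=boxes();boxes('scene');heavy();save(c,'prelever');go(375,-10.5,88,91)
E
```

```text
box 465.4 380.9 size 61 62 rot 8.9 z 102
box 492.6 269.4 size 61 62 rot 8.5 z 102
box 539.2 416.3 size 62 63 rot 15.4 z 102
box 591.2 286.4 size 61 62 rot 8.6 z 102
box 465.4 379.5 size 66 64 rot 6.9 z 102
box 494.0 269.0 size 65 63 rot 8.9 z 102
box 540.3 415.2 size 64 65 rot 14.8 z 102
box 591.9 285.2 size 64 64 rot 7.8 z 102
heavy ((455.30029296875, -350.3403015136719), (97.01384735107422, 62.286136627197266), 4.553215503692627) 76.26231740888345 board -86.90843275146486 0.9899514880370983
t 76.5 pos [365.3 -10.3 181.4] yaw 91.0 q6 -0.05 open 0.1 F [-0.2  0.8  0.4]
   turn -0.000  shift [-0.02  4.67 -0.49] frame x [-0.02  1.    0.  ] z [-1.   -0.02 -0.  ] tilt 0.000
```

View pics/prelever.png

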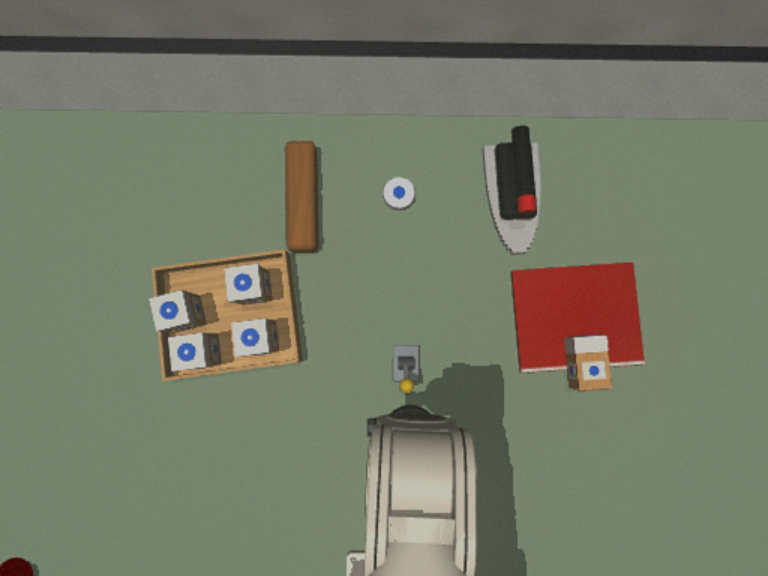

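All four light boxes stand in the tray (lids at (170,310), (242,282), (186,352) and (250,338)). The heavy one lies on the board at (588,363). Now the lever.

Request:
drive_tool(commands=[{"linear":[0,1,0],"angular":[0,0,0]},{"linear":[0,1,0],"angular":[0,0,0]},{"linear":[0,1,0],"angular":[0,0,0]},{"linear":[0,1,0],"angular":[0,0,0]},{"linear":[0,0.67,0],"angular":[0,0,0]},{"linear":[0,0,0],"angular":[0,0,0]},{"linear":[0,0,-0.5],"angular":[0,0,0]},{"linear":[0,0,-0.5],"angular":[0,0,0]}])

```text
t: 77.45
eef_pos: [387.0, -10.0, 88.9]
tool_rot: [0.496, 0.505, -0.504, -0.495]
force: [0.4, -0.1, 0.0]
opening: -0.1
```

Request:
drive_tool(commands=[{"linear":[0,0,-0.5],"angular":[0,0,0]},{"linear":[0,0,-0.5],"angular":[0,0,0]},{"linear":[0,0,-0.5],"angular":[0,0,0]},{"linear":[0,0,-0.5],"angular":[0,0,0]},{"linear":[0,0,-0.5],"angular":[0,0,0]},{"linear":[0,0,-0.5],"angular":[0,0,0]},{"linear":[0,0,-0.5],"angular":[0,0,0]},{"linear":[0,0,0],"angular":[0,0,0]}])

```text
t: 78.45
eef_pos: [456.3, -8.9, 88.1]
tool_rot: [0.496, 0.505, -0.504, -0.495]
force: [-0.6, -0.3, -0.6]
opening: 0.2
```

```bash
cat >> h.py <<'E'
def ball(cam='scene'):
    c=cams.read_camera(cam);im=c['image'].astype(int)
    m=(im[:,:,0]>120)&(im[:,:,1]>80)&(im[:,:,2]<70);P,_,_=pts(c,m);q=P[(abs(P[:,0]-448)<70)&(abs(P[:,1]+10)<40)&(P[:,2]>70)];print('ball',len(q),q.mean(0).round(1),q.max(0).round(1))
E
python3 - <<'E'
from h import *
ball();heavy('scene');go(470,-10,88,91)
c=cams.read_camera('top');P,_,_=pts(c);q=P[(P[:,2]>68)&(P[:,2]<84)&(P[:,0]>415)&(P[:,0]<495)&(P[:,1]<-328)&(P[:,1]>-374)]
print(np.linalg.lstsq(np.c_[q[:,:2],np.ones(len(q))],q[:,2],rcond=None)[0])
E
```

```text
ball 46 [486.2 -10.  105. ] [493.   -0.8 113.2]
heavy ((455.57525634765625, -351.4420471191406), (103.74237060546875, 61.69895935058594), 4.859999179840088) 75.71483489521336 board -86.72474738769532 -0.13059517944337085
t 78.5 pos [455.4  -8.9  88.1] yaw 91.0 q6 -0.04 open 0.3 F [-1.  -0.2  0.4]
   turn -0.000  shift [-0.07  0.01 -0.73] frame x [-0.02  1.    0.  ] z [-1.   -0.02 -0.  ] tilt 0.000
[ 8.01412316e-03 -1.22076257e-02  6.83887110e+01]
```

The heavy box's upper face is level (about 0.01 slope). I push the lever on to its stop, then back off and rise.

Request:
drive_tool(commands=[{"linear":[0,0,-0.2],"angular":[0,0,0]},{"linear":[0,0,-0.2],"angular":[0,0,0]},{"linear":[0,0,-0.1],"angular":[0,0,0]},{"linear":[0,0,-0.1],"angular":[0,0,0]},{"linear":[0,0,0],"angular":[0,0,0]},{"linear":[0,0,0],"angular":[0,0,0]},{"linear":[0,0,0],"angular":[0,0,0]},{"linear":[0,0,0],"angular":[0,0,0]}])

```text
t: 79.6
eef_pos: [464.8, -8.8, 87.8]
tool_rot: [-0.495, -0.503, 0.505, 0.497]
force: [-5.3, -0.1, 3.2]
opening: -0.1
```

```bash
python3 - <<'E'
from h import *
ball();go(470,-10,88,91)
E
```

```text
ball 49 [492.5  -9.5 100.7] [500.5   0.9 106.7]
t 79.7 pos [464.8  -8.8  87.8] yaw 91.0 q6 -0.04 open 0.1 F [-5.4 -0.5  3.7]
   turn -0.000  shift [-0.06 -0.01 -0.26] frame x [-0.02  1.   -0.  ] z [-1.   -0.02  0.  ] tilt 0.000
```

5 N means it is at the stop. Back off.

Request:
drive_tool(commands=[{"linear":[0,0,0.5],"angular":[0,0,0]},{"linear":[0,0,1],"angular":[0,0,0]},{"linear":[0,0,1],"angular":[0,0,0]},{"linear":[0,0,1],"angular":[0,0,0]},{"linear":[0,-1,0.5],"angular":[0,0,0]},{"linear":[0,-1,0],"angular":[0,0,0]},{"linear":[0,-1,0],"angular":[0,0,0]},{"linear":[0,-1,0],"angular":[0,0,0]}])

```text
t: 80.65
eef_pos: [387.6, -10.2, 169.1]
tool_rot: [0.496, 0.505, -0.504, -0.495]
force: [0.9, -0.1, -1.0]
opening: 0.1
```

Request:
drive_tool(commands=[{"linear":[0,0,0],"angular":[0,0,0]},{"linear":[0,0,0],"angular":[0,0,0]},{"linear":[0,0,0],"angular":[0,0,0]},{"linear":[0,0,0],"angular":[0,0,0]},{"linear":[0,0,0],"angular":[0,0,0]},{"linear":[0,0,0],"angular":[0,0,0]},{"linear":[0,0,0],"angular":[0,0,0]},{"linear":[0,0,0],"angular":[0,0,0]}])

```text
t: 81.65
eef_pos: [387.2, -10.2, 168.1]
tool_rot: [0.496, 0.504, -0.504, -0.496]
force: [-0.2, 0.2, -0.2]
opening: -0.0
```

```bash
python3 - <<'E'
from h import *
ball();ball('top');heavy();boxes();boxes('scene');c=cams.read_camera('scene');save(c,'final');go(400,0,180)
E
```

```text
ball 37 [494.2 -10.3  99.6] [500.7   1.  104.7]
ball 61 [486.9 -10.  102.3] [ 4.982e+02 -2.000e-01  1.069e+02]
heavy ((455.1462707519531, -350.439453125), (97.28063201904297, 61.99987030029297), 4.806829452514648) 76.19832000813527 board -87.07006172485352 0.9037668139648325
box 465.4 380.8 size 61 63 rot 8.8 z 102
box 492.7 269.4 size 61 62 rot 8.3 z 102
box 539.0 415.9 size 62 62 rot 15.6 z 102
box 590.8 286.4 size 62 62 rot 8.8 z 102
box 466.8 379.2 size 65 64 rot 8.7 z 102
box 493.5 268.6 size 65 63 rot 8.6 z 102
box 540.0 414.6 size 65 65 rot 17.9 z 102
box 592.2 284.9 size 65 65 rot 10.7 z 102
t 82.0 pos [387.2 -10.1 168.1] yaw 91.0 q6 -0.04 open 0.1 F [-0.9  0.3 -0.4]
   turn -0.000  shift [ 0.5  -0.59 -0.65] frame x [-0.02  1.    0.  ] z [-1.   -0.02 -0.  ] tilt 0.000
```

View pics/final.png

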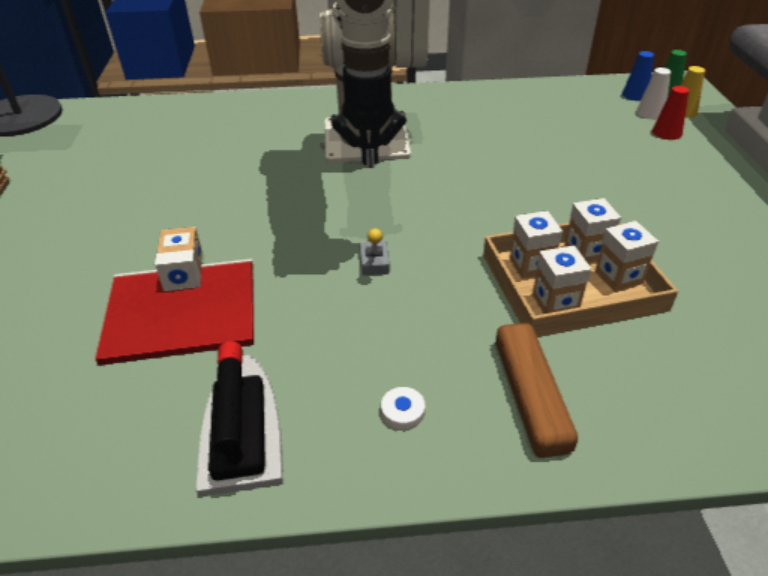

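The picture shows the lever fully over (ball at (375,236), top camera x = 487). The four boxes stand in the tray, the heavy box lies on the board, and the bystanders have not moved.

```bash
python3 -c "
from h import *
print(sign_off())"
```

```text
the job is handed in; nothing more can be done
None
```

The job is done and handed in at about 82 s of the 210 s limit; sign-off gave no verdict.

**Weighing:** I lifted all five boxes. The one that started at (440, 116) mm pulled about 5.8 N, so it is the heavy one. The other four pulled roughly 1.5 to 3.4 N.

**Heavy box:** I stood it about 12 mm short of touching the red board's near edge, let go, and tipped it over with the shut fingers. It lies flat, with its upper face at about 76 mm and level to about 0.01 rad. Its centre is at board x of about -87 mm, 10 mm inside the -97 mm limit, so that is the tightest margin.

**Other boxes:** All four stand upright in the tray with lids at 102 mm. One was knocked about 35 mm aside inside the tray during the run. It was still within the limits, so I left it and placed the others around it.

**Lever:** I swung it last and pushed until it met its stop at about 5 N. The ball then sat at x of about 487 mm in the top camera, which matches fully over. The scene camera read 494 mm because it sees the ball's far side.

**Bystanders:** The iron, the pressing block and the tape measure look unmoved in the pictures; I did not measure them again at the end. Nothing else disagreed in the last checks.

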